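# Book in the bath-salt jars and close up their case

## Task

Book in the labelled jars standing in the row with the hand scanner, one after another along the row from the end nearest the carrying case: aim squarely at the middle of the barcode on each lid from a short way above, with the scan line across the bars, and hold it steadily there for a good second. Stand all these jars upright in the case, shut its lid and then press the clip down until it snaps home; the scanner must end up back in its holster as you found it. Leave everything else on the table alone.

Things in the scene. Friction and masses are not known exactly. Their poses are not given: they have to be found in the camera images.
- jar_1: First place from the end nearest the case in the row of finished jars (may be absent): closed round glass jar of bath salts, 54 mm across, 70 mm tall with its red screw lid (50 mm wide, 12 mm high), about 170 g, upright on the table. Origin at the centre of its underside, z up; its x axis runs along the length of the barcode label on its lid (across the bars)
- jar_2: Second place from the end nearest the case in the row of finished jars (may be absent): closed round glass jar of bath salts, 54 mm across, 70 mm tall with its red screw lid (50 mm wide, 12 mm high), about 170 g, upright on the table. Origin at the centre of its underside, z up; its x axis runs along the length of the barcode label on its lid (across the bars)
- jar_3: Third place from the end nearest the case in the row of finished jars (may be absent): closed round glass jar of bath salts, 54 mm across, 70 mm tall with its red screw lid (50 mm wide, 12 mm high), about 170 g, upright on the table. Origin at the centre of its underside, z up; its x axis runs along the length of the barcode label on its lid (across the bars)
- jar_4: Fourth place from the end nearest the case in the row of finished jars (may be absent): closed round glass jar of bath salts, 54 mm across, 70 mm tall with its red screw lid (50 mm wide, 12 mm high), about 170 g, upright on the table. Origin at the centre of its underside, z up; its x axis runs along the length of the barcode label on its lid (across the bars)
- jar_1_label (a point): Centre of the white 34 x 20 mm barcode label flat on top of the lid of jar_1, 70 mm above its underside; the row of black bars runs along the jar's x axis
- jar_2_label (a point): Centre of the white 34 x 20 mm barcode label flat on top of the lid of jar_2, 70 mm above its underside; the row of black bars runs along the jar's x axis
- jar_3_label (a point): Centre of the white 34 x 20 mm barcode label flat on top of the lid of jar_3, 70 mm above its underside; the row of black bars runs along the jar's x axis
- jar_4_label (a point): Centre of the white 34 x 20 mm barcode label flat on top of the lid of jar_4, 70 mm above its underside; the row of black bars runs along the jar's x axis
- scanner: Cordless pistol-grip barcode scanner, black and grey, 180 g, standing nose down in its holster. Origin at the centre of the window in its nose; it reads along its own -z (straight down as it stands), 40 to 150 mm ahead of the window, with a scan line along its y. Nose 46 (x) x 62 (y) mm from z = 0 to 46 mm. Its centre of mass is about 11 mm from the head's axis, towards -x
- scanner_rear (a point): Centre of the flat rear end of the scanner's head, 95 mm above the window on the head's axis. The rear part of the head (z = 46 to 95 mm) is 40 (x) x 44 (y) mm and can be gripped across y from above; the beam is then straight below the gripper
- scanner_handle (a point): Middle of the scanner's handle: a bar 30 mm wide (y), 34 mm thick and 105 mm long that sticks out from x = -15, z = 68 mm towards the scanner's -x, rising 15 degrees away from the nose
- holster: Desk holster of the scanner, fixed: black foot 120 (x) x 96 (y) x 12 mm with an open grey cup, inside 56 (x) x 72 (y) mm, walls 4 mm, rim 60 mm above the table. Origin at the centre of its underside. The scanner stands in it, window on the cup's floor at z = 12 mm, axes parallel to the holster's, handle out over the rim towards the holster's -x
- case: Grey plastic carrying case, fixed, open topped, outside 160 (x) x 240 (y) x 88 mm, walls and floor 5 mm (inside 150 x 230 x 83 mm deep, no dividers). Origin at the centre of its underside; its front, where the clip closes, is its -x side; its lid hinges along the top of the +x side (x = +80 mm, z = 88 mm)
- lid (a joint): Angle of the case's white lid about its hinge (along the case's y): 0 shut flat on the rim, 1.57 upright, 1.85 the stop, leaning back. Panel 164 x 244 x 7 mm, 240 g; push it beside the clip on the middle of its free edge. Starts at 1.7 to 1.85 and stays there; pushed forward to less than about 1.25 it comes down by itself, damped, within two seconds
- clip (a joint): Angle of the black sprung clip lever on the lid's free edge: 0 it stands out 17 degrees above the lid's plane, away from the hinge; grows as it is pressed down; 1.87 home, flat against the case's front, its hook under a ledge. Over-centre spring: springs back to 0 unless pushed past 1.0 rad, then snaps home by itself; takes 3 to 8 N
- clip_end (a point): Point on the upper face of the clip lever, 40 mm from its pivot, in the middle of its width. The lever is 46 mm long, 50 mm wide, 4 mm thick; its pivot is 164.5 mm from the lid's hinge: with the lid shut at x = -84.5, z = 90 mm in the case's frame
- spare_jar: Bystander: the same kind of jar with a plain lid, no label; not in the row and not to be booked in. 54 mm across, 70 mm tall. Origin at the middle of its underside
- cup_a: Bystander: white plastic cup, 72 mm across, 90 mm tall. Origin at the middle of its underside
- cup_b: Bystander: white plastic cup, 72 mm across, 90 mm tall. Origin at the middle of its underside
- coffee: Bystander: coffee cup on a saucer with a spoon, 140 mm across, 65 mm tall. Origin at the middle of its underside
- glasses_case: Bystander: dark red spectacle case, 60 x 160 x 40 mm. Origin at the middle of its underside
- brush: Bystander: brush 170 mm long, lying
- bottle: Bystander: green glass bottle, 52 mm across, 170 mm tall. Origin at the middle of its underside
Not all that is in view belongs to the job. Leave any yellow look-alike of the jar_2 alone.

How it is judged:
By the outcome, as a careful person would: the job done as asked, in the order asked, and still so for the second after the job is handed in, with the robot touching nothing.
Of jar_1, jar_2, jar_3, jar_4 only 3 to 4 are there at a start; the rules pass over those that are not, and their reading is None.
At some moment in a run one of jar_1, jar_2, jar_3, jar_4 may be knocked a few centimetres aside while the robot is not near it.
It also fails if it takes over 208 s, if anything falls off the work surface, if the arm or the gripper's body presses on something with over 40 N, if the wrist force passes 120 N, or if a joint passes its speed limit or range.

## Robot

A 6-joint arm with a two-finger parallel gripper is mounted at the origin on the work surface. World frame = base frame: x ahead of the robot, y to its left, z up, the work surface at z = 0. Lengths are in mm, angles in rad, forces in N, time in s.
With the tool pointing down it reaches from about 350 to 850 mm from the base axis. Payload 8.1 kg.
Tool frame: the origin (TCP) lies on the centre line of the jaws, within the pads' length; the fingertips stand 14 mm ahead of it and the grasp point (between the pads) lies 5 mm behind it; x points along the fingers, y is the direction in which the jaws open and shut, and the axes are right-handed (so a half turn about x gives the same grasp; the last joint's range is limited). The gripper opens to 93 mm and grips with 3 to 60 N. Pads are 15 mm wide; open, the fingers measure 128 mm over their backs; the gripper's body (75 mm by 188 mm) begins 65 mm behind the grasp point.
Start: joints at [1.104, 0.13, 1.488, -0, 1.523, -0.085], TCP at [223.534, 556.81, 232.635] pointing down, gripper open.
Joint ranges: [-2.96, 2.96], [-0.89, 2.26], [0.02, 2.5], [-1.34, 4.48], [0, 2.73], [-2.66, 2.66]. Speed limits (rad/s): [2.39, 2.39, 2.79, 3.14, 3.14, 3.14].

## Interface

Orientations are given as a unit quaternion [x, y, z, w].
In Python, from rig import env, imaging gives the robot as it stands. The module is installed in compiled form; this text tells all that it offers.
- The arm moves only by the tool apply_moves, never from a script. Its argument "plan" is a list of rows, each a list of 5 numbers: the shift along the tool's x, y, z in m, then the turn about the tool's x in degrees, then the finger opening in m, from 0 to 0.093. A call has 1 to 20 rows; each row shifts and turns the commanded pose from where the row before left it, along the tool's axes as they then stand; what a row does not reach is not made up. A row lasts 1/10 s, in which the tool goes at most 50 mm and 8.59 degrees, less where a joint would pass 70% of its speed; a pose out of reach is approached as far as the arm can. A call with a gripper value outside its range is refused whole. The fingers move at their own pace and stop on an object; the grip force is fixed at half the most. Time passes only in rows, so rows that do not move let the fingers close. It gives the time, the measured TCP pose, the force and the opening at its end, in the units of the state.
- env.get_obs(): the state, without advancing time (a new reading comes with each control period).
- imaging.camera(name): name is "side" or "top"; returns a dict with "color" (400x640x3 uint8, red, green, blue), "fovy" (degrees; the focal length in pixels is half the picture's height over the tangent of half this angle, whatever the lens; pixels are square), "cx", "cy" (the principal point, pixels), "dist" ([k1, k2, p1, p2, k3] as OpenCV has them; the pictures are not rectified), "position" and "orientation" of the camera in the world. Camera axes: x right, y up, looking along -z (the intrinsics and any distortion apply to the point x, -y, -z); pixel columns grow to the right and rows downward; lengths in mm; the calibration is good to about 2 mm. A picture is of the moment at which its call begins. There is no depth.
- env.sign_off(): hands the job in, once; it reports no verdict.
The state is a dict: "t": time; "joint_positions": joint angles; "joint_vel": joint speeds; "joint_efforts": joint torques, N m; "eef_pos": TCP position; "ee_rot": TCP orientation; "wrist_force": force on the tool from outside, world axes, zero at the start; "moment": the same for the moment, N m; "grip_width": opening from 0.0 (shut) to 1.0 (fully open).
Only numpy, scipy, OpenCV 4.12 (cv2) and the standard library are available. Lean on these libraries where they do the work, as an engineer would, in place of code of your own. Each camera call takes 0.05 s, during which the arm holds its last target.

## Working session

There is one attempt and no reset: what is moved stays moved. The work goes in short steps, Python scripts to look and compute and a tool call to move; the robot and the scene stay as the last step left them, time stands still between calls to the robot, and variables do not carry over. Pictures are saved under pics/ and viewed, and the job is handed in when it is done.

Besides the shell and the picture viewer there is one more tool, called after ">>>" by a JSON object that holds its "api" and its "payload", one argument or row to a line. apply_moves: Moves the arm, as the interface text tells. Its arguments: {"type":"object","properties":{"plan":{"type":"array","items":{"type":"array","items":{"type":"number"}}}},"required":["plan"]}

```bash
mkdir -p pics; cat > h.py <<'E'
import numpy as np,cv2
from scipy.spatial.transform import Rotation as R
from rig import env, imaging
def snap(n):
    c=imaging.camera(n); return c
def K(c):
    f=200/np.tan(np.radians(c['fovy'])/2)
    return np.array([[f,0,c['cx']],[0,f,c['cy']],[0,0,1]])
def ray(c,uv):
    p=cv2.undistortPoints(np.array([[uv]],float),K(c),np.array(c['dist'],float))[0,0]
    d=np.array([p[0],-p[1],-1.]); return np.array(c['position']),R.from_quat(c['orientation']).apply(d)
def atz(c,uv,z):
    o,d=ray(c,uv); return o+d*(z-o[2])/d[2]
def proj(c,P):
    P=np.atleast_2d(np.array(P,float)); q=R.from_quat(c['orientation']).inv().apply(P-np.array(c['position'])); q=q*[1,-1,-1]
    return cv2.projectPoints(q,np.zeros(3),np.zeros(3),K(c),np.array(c['dist'],float))[0][:,0]
def save(c,fn,crop=None,s=1):
    im=cv2.cvtColor(c['color'],cv2.COLOR_RGB2BGR)
    if crop: x0,y0,x1,y1=crop; im=im[y0:y1,x0:x1]
    if s!=1: im=cv2.resize(im,None,fx=s,fy=s,interpolation=cv2.INTER_CUBIC)
    cv2.imwrite(fn,im)
import pickle
def keep(c,n): pickle.dump(c,open(n+'.pkl','wb'))
def load(n): return pickle.load(open(n+'.pkl','rb'))
E
python3 - <<'E'
from h import *
for n in('top','side'):
    c=snap(n); keep(c,n+'0'); save(c,f'pics/{n}0.png'); print(n,c['fovy'],c['position'],c['orientation'],c['dist'],c['cx'],c['cy'])
print(env.get_obs())
E
```

```text
top 52.406149868435186 [ 443.13749288  -17.44638421 1486.87614049] [ 0.03501435 -0.02669208 -0.6981152   0.71463046] [-0.08172954  0.          0.          0.          0.        ] 315.4770489361506 202.8585589125902
side 56.918814495223614 [  27.52561874 -901.11211436  742.51410078] [ 0.46139394 -0.12490717 -0.25386711  0.84087176] [0.00430542 0.         0.         0.         0.        ] 326.19475678589276 201.3962457533872
{'t': 0.1, 'joint_positions': array([ 1.10364623e+00,  1.31121498e-01,  1.48916001e+00, -2.09147707e-05,
        1.52299406e+00, -8.54165756e-02]), 'joint_vel': array([-0.00052717, -0.00177484,  0.00046237, -0.00163563,  0.0016026 ,
        0.00104083]), 'joint_efforts': array([ 1.30759938e-03, -5.61347902e+01, -4.93093228e+01,  7.70503096e-02,
        2.93080334e-02,  1.10718645e-06]), 'eef_pos': array([223.29280927, 556.37652052, 231.67660076]), 'ee_rot': array([ 0.13357037,  0.69442087, -0.13471927,  0.69411047]), 'wrist_force': array([ 0.74061603, -1.08990772,  0.42093028]), 'moment': array([-0.00037581,  0.00654578, -0.05543235]), 'grip_width': 1.0030858018389932}
```

```bash
sleep 1; ls pics
```

```text
side0.png
top0.png
```

View pics/top0.png

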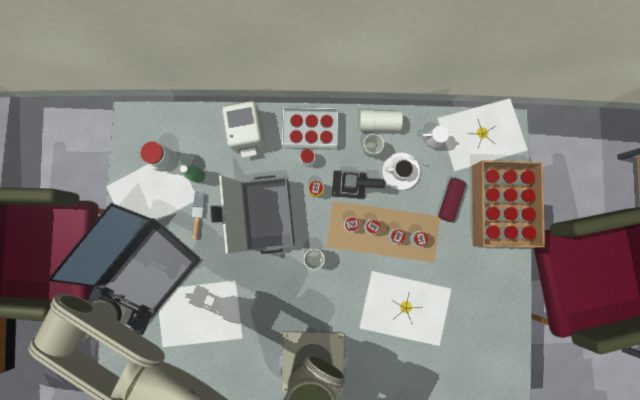

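View pics/side0.png

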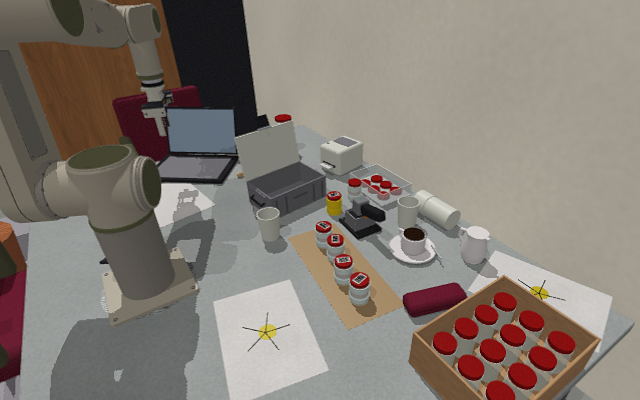

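The top view shows four labelled jars on the mat at about (352,225), (373,227), (398,237) and (421,239). The case is at (265,215) with its lid hinged on the left. The scanner and holster are at (352,184). The yellow look-alike is at (316,188) and the spare jar at (307,156). Next I'll crop in closer.

```bash
python3 - <<'E'
from h import *
c=load('top0'); save(c,'pics/c1.png',(295,165,445,265),5.3); save(c,'pics/c2.png',(205,165,345,265),5.5)
c=load('side0'); save(c,'pics/c3.png',(230,110,400,320),2.8)
E
```

```text
(no output)
```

View pics/c1.png

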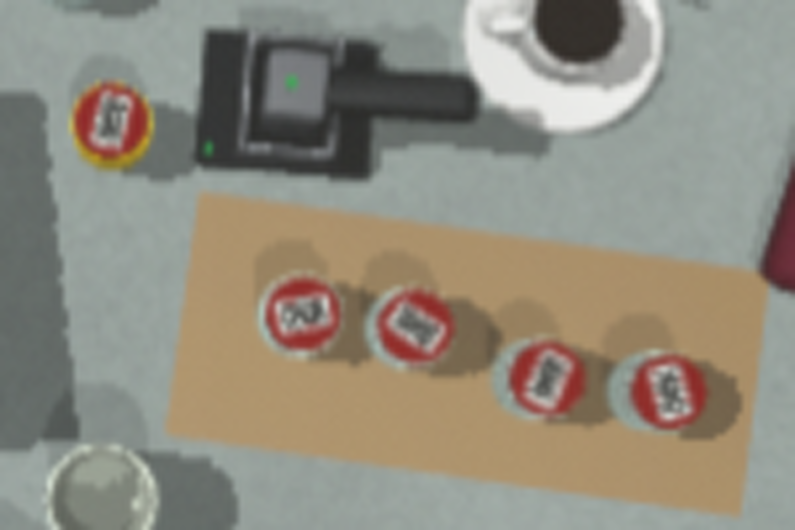

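View pics/c2.png

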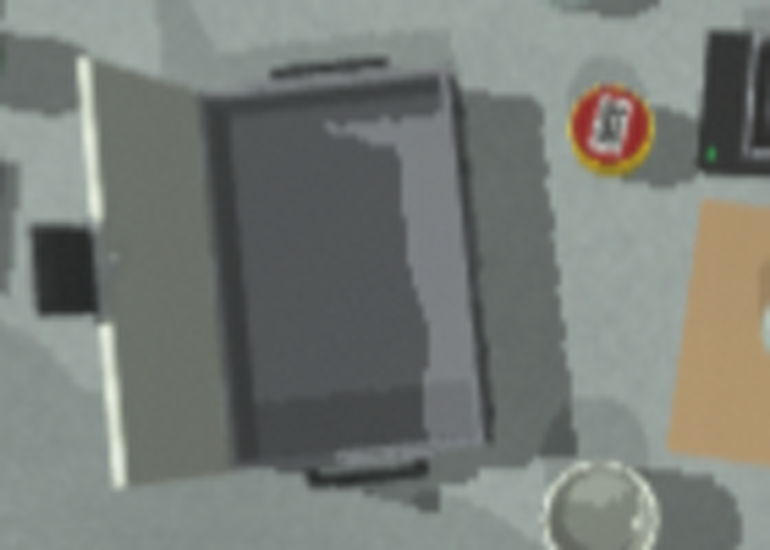

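View pics/c3.png

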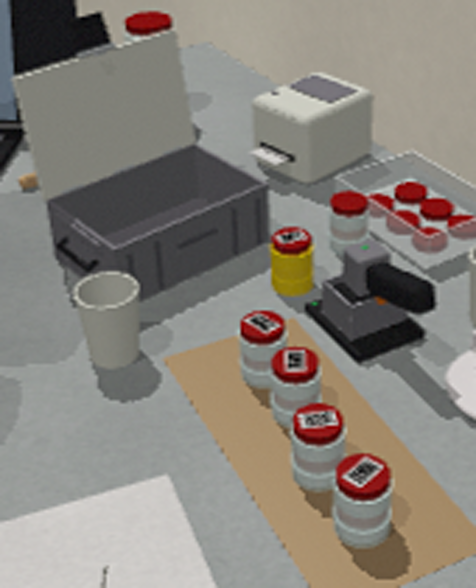

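```bash
cat > lids.py <<'E'
from h import *
def lids(c,seeds,z=70,dbg=False):
    im=c['color'].astype(float); out=[]
    for s in seeds:
        # upsample window
        u,v=proj(c,[s[0],s[1],z])[0]; r=22
        x0,y0=int(round(u))-r,int(round(v))-r
        w=im[max(y0,0):y0+2*r,x0:x0+2*r]; k=8
        W=cv2.resize(w,None,fx=k,fy=k,interpolation=cv2.INTER_CUBIC)
        red=((W[...,0]>90)&(W[...,1]<0.55*W[...,0])).astype(np.uint8)
        # rectified world patch at plane z: map grid
        cnts,_=cv2.findContours(red,cv2.RETR_EXTERNAL,cv2.CHAIN_APPROX_NONE)
        ctr=np.array([(u-x0+.5)*k,(v-y0+.5)*k])
        best=max([q for q in cnts if cv2.contourArea(q)>1500],key=lambda q:-np.linalg.norm(q.reshape(-1,2).mean(0)-ctr))
        hull=cv2.convexHull(best)
        hp=np.array([atz(c,((p[0]+.5)/k-.5+x0,(p[1]+.5)/k-.5+y0),z)[:2] for p in hull.reshape(-1,2)])
        (cx,cy),rad=cv2.minEnclosingCircle(hp.astype(np.float32)); 
        m=cv2.moments(hp.astype(np.float32).reshape(-1,1,2)); hc=(m['m10']/m['m00'],m['m01']/m['m00'])
        g=np.arange(-22,22.01,.5); X,Y=np.meshgrid(hc[0]+g,hc[1]+g,indexing='ij')
        uv=proj(c,np.c_[X.ravel(),Y.ravel(),np.full(X.size,z)])
        P=cv2.remap(im.astype(np.float32),uv[:,0].reshape(X.shape).astype(np.float32),uv[:,1].reshape(X.shape).astype(np.float32),cv2.INTER_CUBIC)
        sat=(P.max(2)-P.min(2)); wt=np.clip(1-sat/110,0,1)*(np.hypot(X-hc[0],Y-hc[1])<21)
        wt[wt<.25]=0
        lx,ly=(wt*X).sum()/wt.sum(),(wt*Y).sum()/wt.sum()
        C=np.cov(np.c_[X.ravel(),Y.ravel()].T,aweights=wt.ravel()); e,V=np.linalg.eigh(C); a=np.degrees(np.arctan2(V[1,1],V[0,1]))%180
        out.append((np.round(hc,1),round(rad,1),np.round((lx,ly),1),round(a,1),np.round(np.sqrt(e),1)))
    return out
E
python3 - <<'E'
from h import *; from lids import lids
c=load('top0'); d=load('side0')
S=[atz(c,p,70)[:2] for p in [(352,225),(373,227),(398,237),(421,239),(316,188)]]
for o in lids(c,S): print('top',o)
for o in lids(d,S): print('side',o)
E
```

```text
top (array([ 491.8, -128.4]), 23.5, array([ 494.5, -127.9]), np.float64(104.9), array([ 8.7, 10.1]))
top (array([ 483.8, -192.1]), 22.0, array([ 485.3, -193. ]), np.float64(122.1), array([ 9.9, 11.7]))
top (array([ 458.7, -301. ]), 22.2, array([ 459.5, -297.8]), np.float64(101.3), array([ 9.6, 11.3]))
top (array([ 450.2, -369.8]), 24.3, array([ 450.6, -370. ]), np.float64(15.9), array([ 6.6, 10.5]))
top (array([618.8, -13.7]), 19.0, array([620.6, -11.7]), np.float64(85.7), array([ 9.5, 13.2]))
side (array([ 496.8, -126.8]), 26.4, array([ 498.5, -124.9]), np.float64(105.8), array([ 6.1, 10.1]))
side (array([ 490.2, -200.7]), 26.7, array([ 491.4, -199.2]), np.float64(57.4), array([6.1, 9.9]))
side (array([ 458.1, -287.8]), 26.4, array([ 459.1, -286.4]), np.float64(153.9), array([ 6.1, 10.2]))
side (array([ 451.2, -368.4]), 26.5, array([ 452.2, -367.2]), np.float64(13.0), array([ 6.1, 10.1]))
side (array([619.3,  -1.2]), 31.6, array([622.7,   4.6]), np.float64(161.4), array([6. , 9.6]))
```

```bash
cat > rect.py <<'E'
from h import *
def rect(c,x,y,z,half=40,n=190):
    g=np.linspace(-half,half,n); X=x-g[:,None]*-1*-1+0*g[None]; X=x+g[::-1][:,None]+0*g[None]; Y=y+g[::-1][None]+0*g[:,None]
    uv=proj(c,np.c_[X.ravel(),Y.ravel(),np.full(X.size,z)])
    P=cv2.remap(c['color'],uv[:,0].reshape(n,n).astype(np.float32),uv[:,1].reshape(n,n).astype(np.float32),cv2.INTER_CUBIC)
    P=cv2.cvtColor(P,cv2.COLOR_RGB2BGR); k=n/2/half
    cv2.circle(P,(n//2,n//2),int(25*k),(0,255,0),1); return P
E
python3 - <<'E'
from rect import *
S=[(497.5,-126),(490.7,-200.1),(458.5,-287.3),(451.6,-368)]
c=load('top0'); d=load('side0')
cv2.imwrite('pics/r0.png',np.vstack([np.hstack([rect(q,*s,70) for s in S]) for q in (c,d)]))
E
```

```text
(no output)
```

View pics/r0.png

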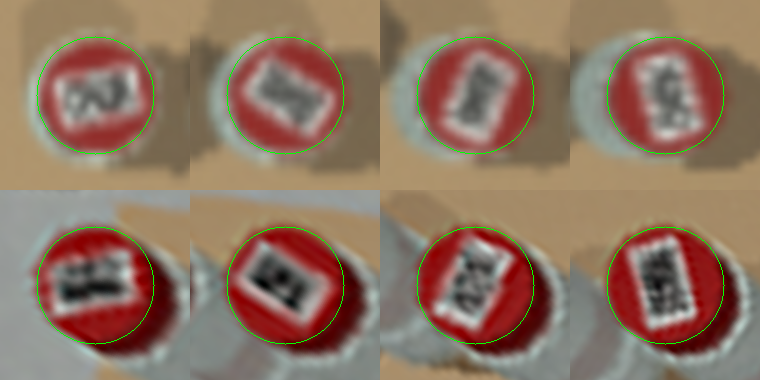

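The two views agree on all four lids. Next I'll measure the scanner and the case.

```bash
python3 - <<'E'
from rect import *
c=load('top0'); d=load('side0')
p=atz(c,(350.5,180.8),107); print(p)
s=(p[0],p[1])
A=[rect(q,*s,107,60,380) for q in (c,d)]
B=[rect(q,*s,60,80,380) for q in (c,d)]
out=np.vstack([np.hstack(A),np.hstack(B)])
for i in range(0,760,95): cv2.line(out,(i,0),(i,759),(255,255,0),1); cv2.line(out,(0,i),(759,i),(255,255,0),1)
cv2.imwrite('pics/s0.png',cv2.resize(out,(600,600)))
save(d,'pics/s1.png',(310,180,400,250),8)
E
```

```text
[ 642.26419661 -117.85514035  107.        ]
```

View pics/s0.png

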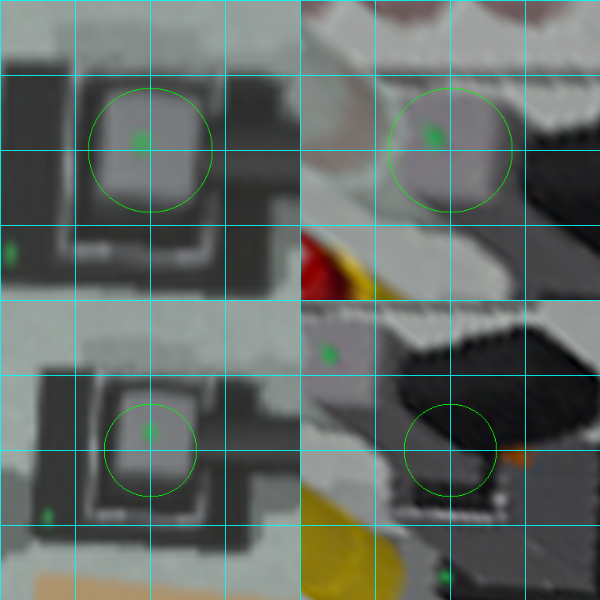

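View pics/s1.png

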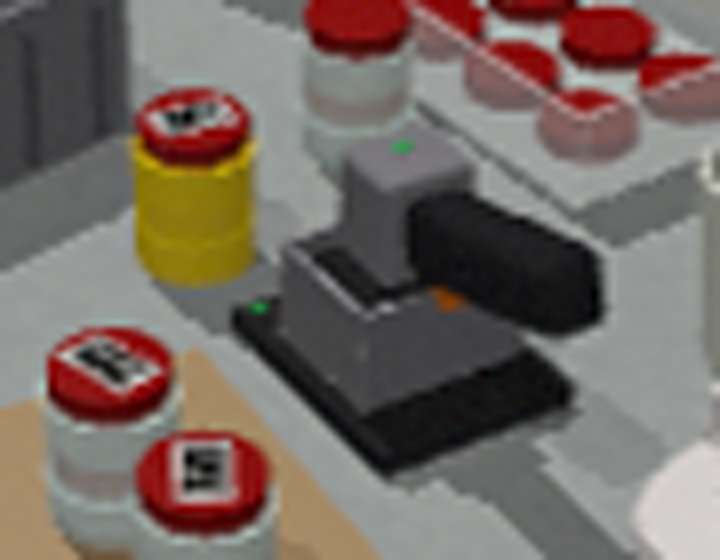

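```bash
cat > ov.py <<'E'
from h import *
def box(cx,cy,yaw,lx,ly,z):
    a=np.radians(yaw);ex=np.array([np.cos(a),np.sin(a)]);ey=np.array([-np.sin(a),np.cos(a)])
    return [np.r_[np.array([cx,cy])+sx*lx/2*ex+sy*ly/2*ey,z] for sx,sy in((1,1),(1,-1),(-1,-1),(-1,1))]
def draw(c,boxes,crop,s):
    x0,y0,x1,y1=crop; im=cv2.cvtColor(c['color'],cv2.COLOR_RGB2BGR)[y0:y1,x0:x1]; im=cv2.resize(im,None,fx=s,fy=s,interpolation=cv2.INTER_CUBIC)
    for b,col in boxes:
        uv=(proj(c,b)-[x0,y0]+.5)*s-.5
        cv2.polylines(im,[np.round(uv).astype(int)],True,col,1,cv2.LINE_AA)
    return im
E
cat > t.py <<'E'
from ov import *
import sys
sx,sy,syaw,hx,hy,kx,ky,kyaw=map(float,sys.argv[1:9]); fn=sys.argv[9]
c=load('top0'); d=load('side0')
B=[(box(sx,sy,syaw,40,44,107),(0,255,0)),(box(hx,hy,syaw,120,96,12),(0,255,255)),(box(hx,hy,syaw,64,80,60),(255,255,0))]
C=[(box(kx,ky,kyaw,160,240,88),(0,255,0)),(box(kx,ky,kyaw,150,230,88),(0,255,255)),(box(kx,ky,kyaw,160,240,0),(255,0,255))]
a=draw(c,B,(330,165,390,210),6.5); b=draw(d,B,(330,190,390,250),6.5)
e=draw(c,C,(210,165,310,265),4); f=draw(d,C,(230,150,340,225),3.6)
def pad(i,h,w): return cv2.copyMakeBorder(i,0,h-i.shape[0],0,w-i.shape[1],cv2.BORDER_CONSTANT)
cv2.imwrite(fn+'a.png',np.hstack([pad(a,390,390),pad(b,390,390)])); cv2.imwrite(fn+'b.png',np.hstack([pad(e,400,400),pad(f,400,400)]))
E
python3 - <<'E'
from h import *
c=load('top0')
# case corners from c2 crop (rim outer): crop 5.5x offset 205,165
for p in [(205,97),(450,77),(490,442),(237,462)]: print(atz(c,(p[0]/5.5+205,p[1]/5.5+165),88).round(0))
E
python3 t.py 644 -117.5 85.5 644 -117.5 578 95 86 pics/o1
```

```text
[630. 257.  88.]
[646. 102.  88.]
[417.  70.  88.]
[401. 228.  88.]
```

View pics/o1a.png

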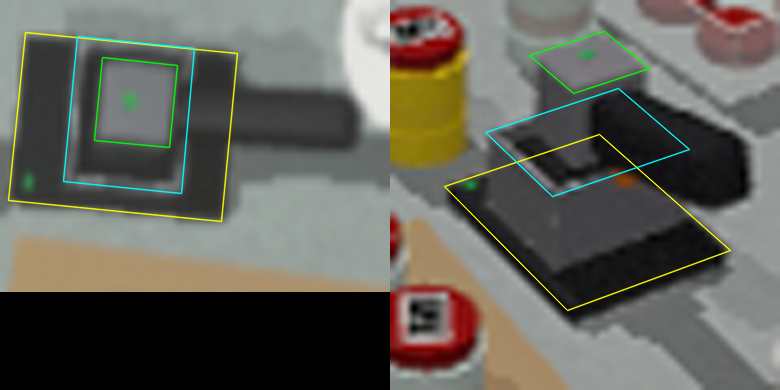

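View pics/o1b.png

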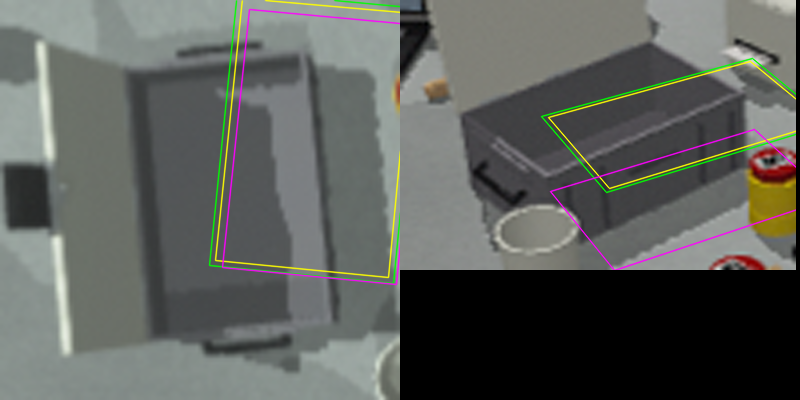

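```bash
python3 t.py 644 -117 85.5 643 -117.5 523 164 96 pics/o2
```

```text
(no output)
```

View pics/o2b.png

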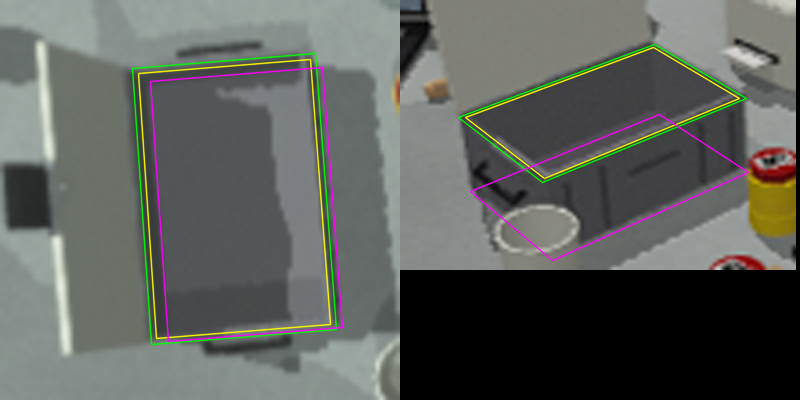

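```bash
cat > go.py <<'E'
from h import *
import sys
# usage: go.py x y z yaw : turn first, then shift in turned frame
def go(x,y,z,yaw):
    o=env.get_obs(); Rm=R.from_quat(o['ee_rot']); p=o['eef_pos']; M=Rm.as_matrix()
    cy=np.degrees(np.arctan2(M[1,1],M[0,1]))
    # turn about tool x (down): positive lowers yaw
    t=-((yaw-cy+180)%360-180)
    M2=(Rm*R.from_rotvec([np.radians(t),0,0])).as_matrix()
    d=M2.T@(np.array([x,y,z])-p)
    print('t %.2f'%o['t'],'pos',p.round(1),'yaw %.1f tilt'%cy,np.round(M[:,0],4),'f',o['wrist_force'].round(1),'grip %.3f'%(o['grip_width']*.093),'j',o['joint_positions'].round(2))
    print('turn %.2f then shift'%t,(d/1000).round(4),'dist %.0f'%np.linalg.norm(d))
a=list(map(float,sys.argv[1:]))
for i in range(0,len(a),4): go(*a[i:i+4])
E
python3 go.py 420 0 330 175.5 420 0 330 -4.5
```

```text
t 0.10 pos [223.3 556.4 231.7] yaw 68.1 tilt [-7.0e-04 -1.5e-03 -1.0e+00] f [ 0.7 -1.1  0.4] grip 0.093 j [ 1.1   0.13  1.49 -0.    1.52 -0.09]
turn -107.37 then shift [-0.0976 -0.2397 -0.5394] dist 598
t 0.10 pos [223.3 556.4 231.7] yaw 68.1 tilt [-7.0e-04 -1.5e-03 -1.0e+00] f [ 0.7 -1.1  0.4] grip 0.093 j [ 1.1   0.13  1.49 -0.    1.52 -0.09]
turn 72.63 then shift [-0.0976  0.2397  0.5394] dist 598
```

>>> {"api": "apply_moves", "payload": {
  "plan": [
    [-0.011, 0, 0, 8.07, 0.093],
    [-0.011, 0, 0, 8.07, 0.093],
    [-0.011, 0, 0, 8.07, 0.093],
    [-0.011, 0, 0, 8.07, 0.093],
    [-0.011, 0, 0, 8.07, 0.093],
    [-0.011, 0, 0, 8.07, 0.093],
    [-0.011, 0, 0, 8.07, 0.093],
    [-0.011, 0, 0, 8.07, 0.093],
    [-0.011, 0, 0, 8.07, 0.093]
  ]
}}

```text
t: 1.0
eef_pos: [223.4, 556.6, 331.4]
ee_rot: [-0.52, -0.478, 0.521, -0.479]
wrist_force: [-0.3, -0.4, -0.3]
grip_width: 1.0
```

```bash
python3 go.py 420 0 330 -4.5
```

```text
t 1.00 pos [223.4 556.6 331.4] yaw -4.8 tilt [-5.e-04 -1.e-03 -1.e+00] f [-0.3 -0.4 -0.3] grip 0.093 j [1.1  0.11 1.33 0.   1.7  1.19]
turn -0.34 then shift [0.0019 0.2397 0.5394] dist 590
```

>>> {"api": "apply_moves", "payload": {
  "plan": [
    [0, 0.01, 0.02, -0.34, 0.093],
    [0, 0.016, 0.036, 0, 0.093],
    [0, 0.016, 0.036, 0, 0.093],
    [0, 0.016, 0.036, 0, 0.093],
    [0, 0.016, 0.036, 0, 0.093],
    [0, 0.016, 0.036, 0, 0.093],
    [0, 0.016, 0.036, 0, 0.093],
    [0, 0.016, 0.036, 0, 0.093],
    [0, 0.016, 0.036, 0, 0.093],
    [0, 0.016, 0.036, 0, 0.093],
    [0, 0.016, 0.036, 0, 0.093],
    [0, 0.016, 0.036, 0, 0.093],
    [0, 0.016, 0.036, 0, 0.093],
    [0, 0.016, 0.036, 0, 0.093],
    [0, 0.016, 0.036, 0, 0.093],
    [0, 0.006, 0.016, 0, 0.093],
    [0, 0, 0, 0, 0.093]
  ]
}}

```text
t: 2.7
eef_pos: [423.6, -1.3, 331.0]
ee_rot: [-0.518, -0.481, 0.519, -0.48]
wrist_force: [-0.3, -0.4, 0.7]
grip_width: 0.997
```

```bash
python3 go.py 644 -117 160 -4.5
```

```text
t 2.70 pos [423.6  -1.3 331. ] yaw -4.4 tilt [-1.4e-03 -3.0e-04 -1.0e+00] f [-0.3 -0.4  0.7] grip 0.093 j [-0.12 -0.37  1.78 -0.    1.74 -0.05]
turn 0.13 then shift [0.1707 0.229  0.098 ] dist 302
```

>>> {"api": "apply_moves", "payload": {
  "plan": [
    [0.01, 0.012, 0.005, 0.13, 0.093],
    [0.018, 0.024, 0.01, 0, 0.093],
    [0.018, 0.024, 0.01, 0, 0.093],
    [0.018, 0.024, 0.01, 0, 0.093],
    [0.018, 0.024, 0.01, 0, 0.093],
    [0.018, 0.024, 0.01, 0, 0.093],
    [0.018, 0.024, 0.01, 0, 0.093],
    [0.018, 0.024, 0.01, 0, 0.093],
    [0.018, 0.024, 0.01, 0, 0.093],
    [0.012, 0.018, 0.009, 0, 0.093],
    [0.005, 0.007, 0.004, 0, 0.093],
    [0, 0, 0, 0, 0.093],
    [0, 0, 0, 0, 0.093]
  ]
}}

```text
t: 4.0
eef_pos: [644.3, -113.2, 161.2]
ee_rot: [0.518, 0.481, -0.518, 0.481]
wrist_force: [-0.2, -0.1, 0.4]
grip_width: 1.0
```

```bash
python3 - <<'E'
from h import *
for n in('top','side'):
    c=snap(n); keep(c,n+'1')
    save(c,f'pics/{n}1.png',(310,150,410,225) if n=='top' else (290,130,420,250),4)
E
python3 go.py 644 -117 84 -4.5
```

```text
t 4.10 pos [ 644.6 -113.4  162. ] yaw -4.3 tilt [ 1.4e-03 -2.0e-04 -1.0e+00] f [ 0.1 -0.8  0.2] grip 0.093 j [-0.25  0.31  1.41  0.    1.42 -0.18]
turn 0.24 then shift [ 0.078  -0.0004  0.0036] dist 78
```

View pics/side1.png

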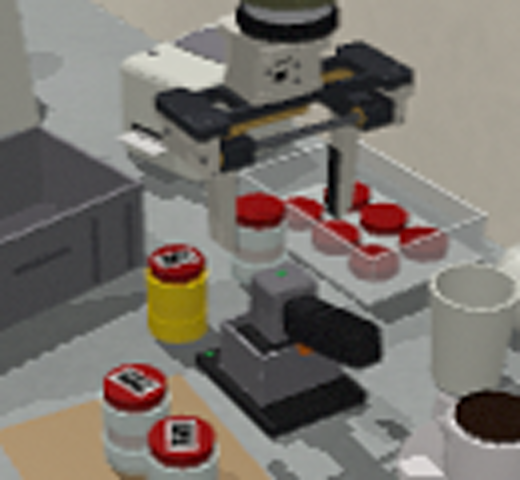

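The fingers straddle the scanner head and nothing else is near their path, so I'll descend.

>>> {"api": "apply_moves", "payload": {
  "plan": [
    [0.01, 0, 0.002, 0.24, 0.093],
    [0.018, 0, 0.0016, 0, 0.093],
    [0.018, 0, 0, 0, 0.093],
    [0.018, 0, 0, 0, 0.093],
    [0.01, 0, 0, 0, 0.093],
    [0.004, 0, 0, 0, 0.093],
    [0, 0, 0, 0, 0.093],
    [0, 0, 0, 0, 0.093]
  ]
}}

```text
t: 4.9
eef_pos: [644.9, -117.8, 83.7]
ee_rot: [0.52, 0.479, -0.519, 0.48]
wrist_force: [0.3, 0.7, -0.1]
grip_width: 0.999
```

```bash
python3 go.py 644 -117 84 -4.5
```

```text
t 4.90 pos [ 644.9 -117.8   83.7] yaw -4.5 tilt [ 1.4e-03 -4.0e-04 -1.0e+00] f [ 0.3  0.7 -0.1] grip 0.093 j [-0.26  0.38  1.47 -0.    1.29 -0.18]
turn -0.03 then shift [-0.0003 -0.001  -0.0008] dist 1
```

>>> {"api": "apply_moves", "payload": {
  "plan": [
    [0, 0, 0, 0, 0.03],
    [0, 0, 0, 0, 0.03],
    [0, 0, 0, 0, 0.03],
    [0, 0, 0, 0, 0.03],
    [0, 0, 0, 0, 0.03],
    [0, 0, 0, 0, 0.03],
    [0, 0, 0, 0, 0.03],
    [0, 0, 0, 0, 0.03]
  ]
}}

```text
t: 5.7
eef_pos: [644.4, -117.7, 82.6]
ee_rot: [0.519, 0.48, -0.519, 0.48]
wrist_force: [0.8, 0.2, 0.3]
grip_width: 0.474
```

```bash
python3 go.py 644 -117 84 -4.5
```

```text
t 5.70 pos [ 644.4 -117.7   82.6] yaw -4.5 tilt [ 1.e-04 -0.e+00 -1.e+00] f [0.8 0.2 0.3] grip 0.044 j [-0.26  0.39  1.47  0.    1.29 -0.18]
turn -0.04 then shift [-0.0014 -0.0004 -0.0006] dist 2
```

>>> {"api": "apply_moves", "payload": {
  "plan": [
    [-0.005, 0, 0, 0, 0.03],
    [-0.012, 0, 0, 0, 0.03],
    [-0.015, 0, 0, 0, 0.03],
    [-0.015, 0, 0, 0, 0.03],
    [-0.015, 0, 0, 0, 0.03],
    [-0.015, 0, 0, 0, 0.03],
    [-0.015, 0, 0, 0, 0.03],
    [-0.015, 0, 0, 0, 0.03],
    [-0.012, 0, 0, 0, 0.03],
    [-0.006, 0, 0, 0, 0.03],
    [-0.003, 0, 0, 0, 0.03],
    [0, 0, 0, 0, 0.03]
  ]
}}

```text
t: 6.9
eef_pos: [644.3, -117.7, 210.6]
ee_rot: [-0.519, -0.48, 0.519, -0.48]
wrist_force: [-0.0, 0.7, -1.9]
grip_width: 0.471
```

```bash
python3 - <<'E'
from h import *
for n in('top','side'):
    c=snap(n); keep(c,n+'2')
    save(c,f'pics/{n}2.png',(290,140,440,260) if n=='top' else (270,110,420,320),3.5 if n=='top' else 2.8)
E
python3 go.py 497.5 -126 211 -74.2
```

```text
t 7.00 pos [ 643.9 -117.6  209.7] yaw -4.5 tilt [-1.4e-03  4.0e-04 -1.0e+00] f [-0.1  0.4 -2.2] grip 0.044 j [-0.26  0.29  1.35 -0.    1.5  -0.18]
turn 69.66 then shift [-0.0011 -0.0318  0.1432] dist 147
```

View pics/side2.png

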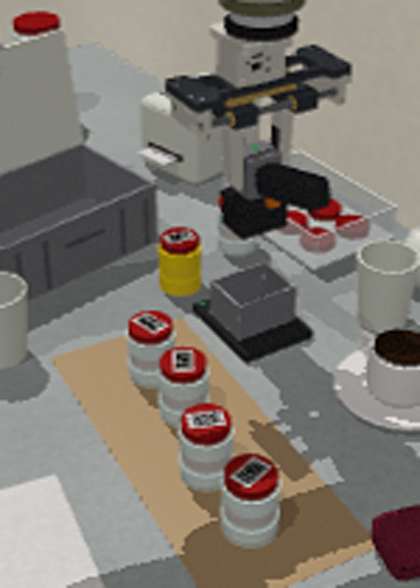

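View pics/top2.png

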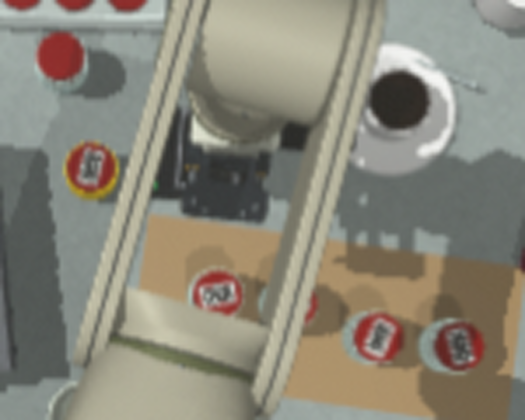

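>>> {"api": "apply_moves", "payload": {
  "plan": [
    [0, 0, 0, 5, 0.03],
    [0, 0, 0, 8.5, 0.03],
    [0, 0, 0, 8.5, 0.03],
    [0, 0, 0, 8.5, 0.03],
    [0, 0, 0, 8.5, 0.03],
    [0, 0, 0, 8.5, 0.03],
    [0, 0, 0, 8.5, 0.03],
    [0, 0, 0, 8.5, 0.03],
    [0, 0, 0, 5.16, 0.03],
    [0, -0.003, 0.015, 0, 0.03],
    [0, -0.006, 0.026, 0, 0.03],
    [0, -0.006, 0.026, 0, 0.03],
    [0, -0.006, 0.026, 0, 0.03],
    [0, -0.006, 0.026, 0, 0.03],
    [0, -0.003, 0.015, 0, 0.03],
    [-0.001, -0.002, 0.009, 0, 0.03],
    [0, 0, 0, 0, 0.03],
    [0, 0, 0, 0, 0.03]
  ]
}}

```text
t: 8.8
eef_pos: [498.4, -125.8, 211.7]
ee_rot: [0.701, 0.097, -0.7, 0.097]
wrist_force: [0.6, 0.6, -1.9]
grip_width: 0.472
```

```bash
python3 go.py 497.5 -126 211 -74.2; python3 - <<'E'
from h import *; from lids import lids
d=snap('side');keep(d,'side3')
save(d,'pics/side3.png',(270,110,420,320),3.5/1.25)
for o in lids(d,[(490.7,-200.1),(458.5,-287.3),(451.6,-368)]): print(o)
E
```

```text
t 8.80 pos [ 498.4 -125.8  211.7] yaw -74.2 tilt [ 5.e-04  0.e+00 -1.e+00] f [ 0.6  0.6 -1.9] grip 0.044 j [-0.35 -0.09  1.75  0.    1.48  0.95]
turn -0.00 then shift [ 0.0007 -0.0001  0.0009] dist 1
(array([ 490.7, -199.6]), 26.7, array([ 491.3, -199.4]), np.float64(57.2), array([ 6.9, 10.5]))
(array([ 458. , -287.6]), 26.1, array([ 458.9, -286.6]), np.float64(154.1), array([ 7.4, 10.4]))
(array([ 451.1, -368.2]), 26.7, array([ 451.9, -367.5]), np.float64(14.2), array([ 7.3, 10.3]))
```

View pics/side3.png

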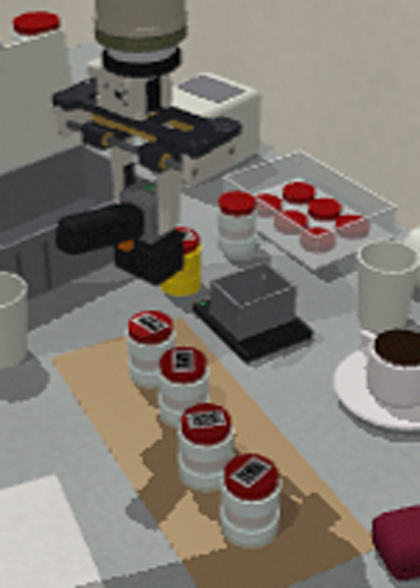

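```bash
cat > sc.py <<'E'
from ov import *
import sys
n,x,y,z,yaw,fn=sys.argv[1],*map(float,sys.argv[2:6]),sys.argv[6]
c=load(n); zb=z-71
B=[(box(x,y,yaw-90,46,62,zb),(0,255,0)),(box(x,y,yaw-90,46,62,zb+46),(0,255,255)),(box(x,y,yaw-90,40,44,zb+95),(255,255,0))]
u,v=proj(c,[x,y,zb+40])[0]; u=int(u);v=int(v)
cv2.imwrite(fn,draw(c,B,(u-35,v-35,u+35,v+35),8))
E
python3 sc.py side3 497.9 -125.8 211.3 105.8 pics/sc1.png
```

```text
(no output)
```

View pics/sc1.png

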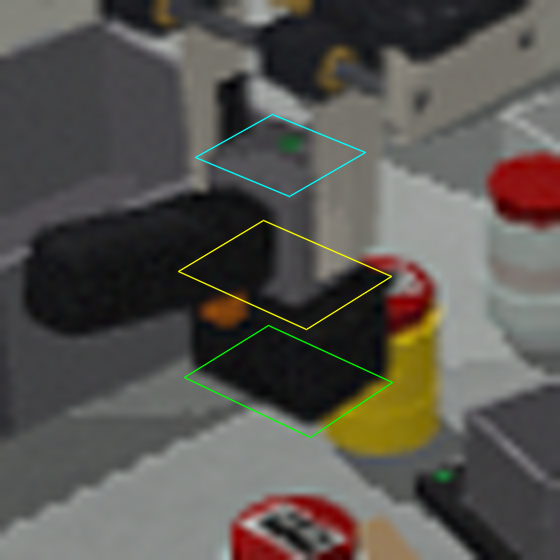

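>>> {"api": "apply_moves", "payload": {
  "plan": [
    [0, 0, 0, 0, 0.03],
    [0, 0, 0, 0, 0.03],
    [0, 0, 0, 0, 0.03],
    [0, 0, 0, 0, 0.03],
    [0, 0, 0, 0, 0.03],
    [0, 0, 0, 0, 0.03],
    [0, 0, 0, 0, 0.03],
    [0, 0, 0, 0, 0.03],
    [0, 0, 0, 0, 0.03],
    [0, 0, 0, 0, 0.03],
    [0, 0, 0, 0, 0.03],
    [0, 0, 0, 0, 0.03],
    [0, 0, 0, 0, 0.03],
    [0, 0, 0, 0, 0.03],
    [0, 0, 0, 0, 0.03],
    [0, 0, 0, 0, 0.03]
  ]
}}

```text
t: 10.45
eef_pos: [498.0, -125.8, 211.6]
ee_rot: [-0.7, -0.097, 0.7, -0.097]
wrist_force: [-0.3, 0.3, -1.4]
grip_width: 0.472
```

```bash
python3 go.py 490.8 -200 211 -122.7; python3 - <<'E'
from h import *; from lids import lids
d=snap('side')
for o in lids(d,[(497.5,-126),(490.7,-200.1),(458.5,-287.3),(451.6,-368)]): print(o)
E
```

```text
t 10.45 pos [ 498.  -125.8  211.6] yaw -74.2 tilt [-0.  0. -1.] f [-0.3  0.3 -1.4] grip 0.044 j [-0.35 -0.09  1.75 -0.    1.48  0.95]
turn 48.51 then shift [ 0.0006  0.0663 -0.034 ] dist 75
(array([ 506.4, -121.2]), 24.9, array([ 504.2, -122. ]), np.float64(37.7), array([ 9.8, 11.1]))
(array([ 489.5, -200.5]), 28.5, array([ 491. , -199.8]), np.float64(58.2), array([ 7.1, 10.3]))
(array([ 458. , -287.6]), 26.1, array([ 458.8, -286.4]), np.float64(155.5), array([ 7.2, 10.4]))
(array([ 451.1, -368.2]), 26.7, array([ 451.9, -367.5]), np.float64(14.0), array([ 7.2, 10.3]))
```

>>> {"api": "apply_moves", "payload": {
  "plan": [
    [0, 0, 0, 5.01, 0.03],
    [0, 0, 0, 8.5, 0.03],
    [0, 0, 0, 8.5, 0.03],
    [0, 0, 0, 8.5, 0.03],
    [0, 0, 0, 8.5, 0.03],
    [0, 0, 0, 6.5, 0.03],
    [0, 0, 0, 3, 0.03],
    [0, 0.008, -0.004, 0, 0.03],
    [0, 0.017, -0.009, 0, 0.03],
    [0, 0.017, -0.009, 0, 0.03],
    [0, 0.014, -0.007, 0, 0.03],
    [0, 0.0073, -0.004, 0, 0.03],
    [0, 0.003, -0.001, 0, 0.03],
    [0, 0, 0, 0, 0.03],
    [0, 0, 0, 0, 0.03]
  ]
}}

```text
t: 12.0
eef_pos: [490.8, -199.6, 211.6]
ee_rot: [-0.678, 0.199, 0.679, 0.199]
wrist_force: [0.4, 0.1, -1.2]
grip_width: 0.473
```

```bash
python3 go.py 490.8 -200 211 -122.7; python3 - <<'E'
from h import *; from lids import lids
d=snap('side'); keep(d,'side4')
save(d,'pics/side4.png',(270,110,420,320),3.5/1.25)
for o in lids(d,[(497.5,-126),(490.7,-200.1),(458.5,-287.3),(451.6,-368)]): print(o)
E
python3 sc.py side4 490.8 -200 211.3 57.3 pics/sc2.png
```

```text
t 12.00 pos [ 490.8 -199.6  211.6] yaw -122.7 tilt [-1.e-04  4.e-04 -1.e+00] f [ 0.4  0.1 -1.2] grip 0.044 j [-0.48 -0.05  1.71  0.    1.48  1.66]
turn 0.02 then shift [ 0.0006  0.0004 -0.0002] dist 1
(array([ 492.4, -132.2]), 25.3, array([ 497.4, -128.5]), np.float64(90.1), array([8. , 9.5]))
(array([ 490.2, -199.9]), 26.5, array([ 491.4, -199.8]), np.float64(60.8), array([ 6.3, 10.3]))
(array([ 457.8, -287.6]), 25.9, array([ 459.2, -286.1]), np.float64(150.8), array([ 7. , 10.4]))
(array([ 451.3, -368.2]), 26.7, array([ 452. , -367.4]), np.float64(13.8), array([ 7.1, 10.4]))
```

View pics/side4.png

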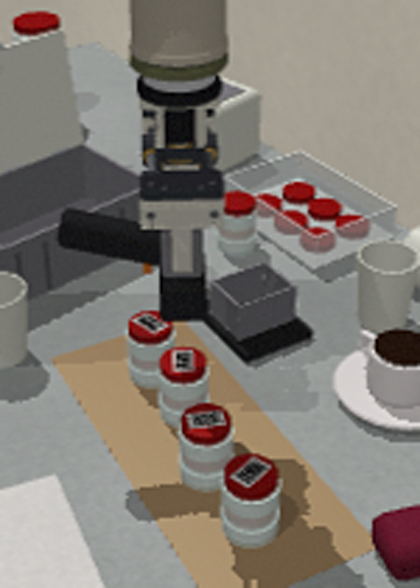

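View pics/sc2.png

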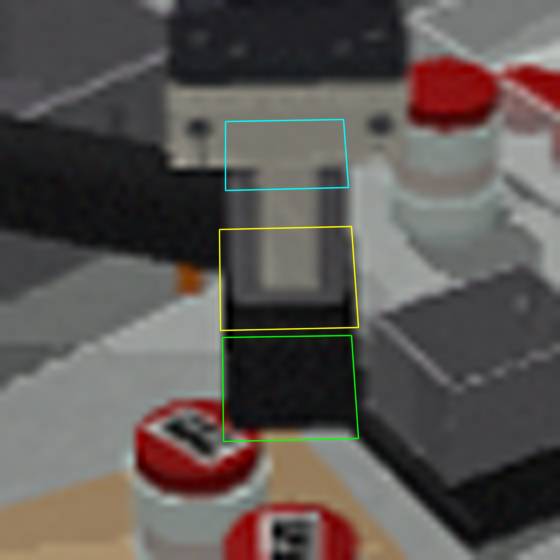

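The scanner is upright and centred over jar 2, and no jar has moved. I'll hold here.

>>> {"api": "apply_moves", "payload": {
  "plan": [
    [0, 0, 0, 0, 0.03],
    [0, 0, 0, 0, 0.03],
    [0, 0, 0, 0, 0.03],
    [0, 0, 0, 0, 0.03],
    [0, 0, 0, 0, 0.03],
    [0, 0, 0, 0, 0.03],
    [0, 0, 0, 0, 0.03],
    [0, 0, 0, 0, 0.03],
    [0, 0, 0, 0, 0.03],
    [0, 0, 0, 0, 0.03],
    [0, 0, 0, 0, 0.03],
    [0, 0, 0, 0, 0.03],
    [0, 0, 0, 0, 0.03],
    [0, 0, 0, 0, 0.03],
    [0, 0, 0, 0, 0.03],
    [0, 0, 0, 0, 0.03]
  ]
}}

```text
t: 13.65
eef_pos: [490.8, -200.0, 211.6]
ee_rot: [0.679, -0.199, -0.679, -0.199]
wrist_force: [1.1, -0.1, -1.9]
grip_width: 0.468
```

```bash
python3 go.py 458.7 -287.2 211 -26.1; python3 - <<'E'
from h import *; from lids import lids
d=snap('side'); keep(d,'side5')
for o in lids(d,[(497.5,-126),(490.7,-200.1),(458.5,-287.3),(451.6,-368)]): print(o)
E
```

```text
t 13.65 pos [ 490.8 -200.   211.6] yaw -122.7 tilt [ 0.  0. -1.] f [ 1.1 -0.1 -1.9] grip 0.043 j [-0.48 -0.05  1.71  0.    1.48  1.66]
turn -96.61 then shift [0.0006 0.0095 0.0924] dist 93
(array([ 492.4, -132.3]), 25.3, array([ 497.5, -128.6]), np.float64(88.9), array([8. , 9.5]))
(array([ 490.2, -199.9]), 26.6, array([ 491.4, -199.8]), np.float64(60.7), array([ 6.3, 10.3]))
(array([ 457.9, -287.8]), 26.1, array([ 459.2, -286.2]), np.float64(151.6), array([ 7. , 10.4]))
(array([ 451.3, -368.1]), 26.7, array([ 452. , -367.6]), np.float64(14.1), array([ 7.3, 10.3]))
```

>>> {"api": "apply_moves", "payload": {
  "plan": [
    [0, 0, 0, -6.6, 0.03],
    [0, 0, 0, -8.5, 0.03],
    [0, 0, 0, -8.5, 0.03],
    [0, 0, 0, -8.5, 0.03],
    [0, 0, 0, -8.5, 0.03],
    [0, 0, 0, -8.5, 0.03],
    [0, 0, 0, -8.5, 0.03],
    [0, 0, 0, -8.5, 0.03],
    [0, 0, 0, -8.5, 0.03],
    [0, 0, 0, -8.5, 0.03],
    [0, 0, 0, -8.5, 0.03],
    [0, 0, 0, -5, 0.03],
    [0, 0.001, 0.01, 0, 0.03],
    [0, 0.002, 0.021, 0, 0.03],
    [0, 0.0025, 0.025, 0, 0.03],
    [0, 0.002, 0.021, 0, 0.03],
    [0, 0.001, 0.01, 0, 0.03],
    [0, 0.001, 0.0054, 0, 0.03],
    [0, 0, 0, 0, 0.03],
    [0, 0, 0, 0, 0.03]
  ]
}}

```text
t: 15.7
eef_pos: [458.9, -286.7, 211.6]
ee_rot: [0.6, 0.374, -0.6, 0.374]
wrist_force: [-0.8, -0.5, -1.2]
grip_width: 0.472
```

```bash
python3 go.py 458.7 -287.2 211 -26.1; python3 - <<'E'
from h import *; from lids import lids
d=snap('side'); keep(d,'side5')
save(d,'pics/side5.png',(270,110,420,320),3.5/1.25)
for o in lids(d,[(497.5,-126),(490.7,-200.1),(458.5,-287.3),(451.6,-368)]): print(o)
E
python3 sc.py side5 458.7 -287.2 211.3 153.9 pics/sc3.png
```

```text
t 15.70 pos [ 458.9 -286.7  211.6] yaw -26.1 tilt [ 1.e-04  4.e-04 -1.e+00] f [-0.8 -0.5 -1.2] grip 0.044 j [-0.65 -0.02  1.68  0.    1.48 -0.2 ]
turn -0.02 then shift [0.0006 0.0001 0.0006] dist 1
(array([ 496.4, -126.1]), 26.1, array([ 498.4, -124.8]), np.float64(106.3), array([ 6.3, 10.3]))
(array([ 475.3, -194.6]), 21.6, array([ 475.8, -194.4]), np.float64(152.0), array([10.2, 12.9]))
(array([ 458.4, -287.2]), 26.4, array([ 459.2, -286.3]), np.float64(154.6), array([ 6.1, 10.2]))
(array([ 451.1, -368.2]), 26.7, array([ 452. , -367.4]), np.float64(12.4), array([ 7.3, 10.4]))
```

View pics/side5.png

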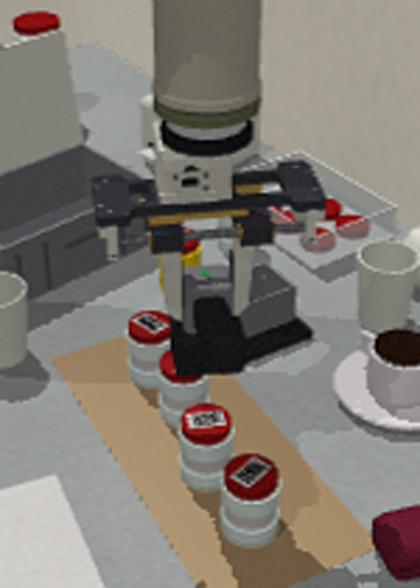

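View pics/sc3.png

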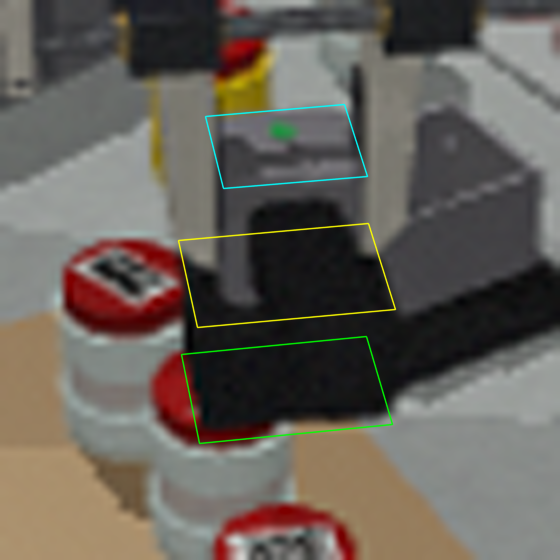

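>>> {"api": "apply_moves", "payload": {
  "plan": [
    [0, 0, 0, 0, 0.03],
    [0, 0, 0, 0, 0.03],
    [0, 0, 0, 0, 0.03],
    [0, 0, 0, 0, 0.03],
    [0, 0, 0, 0, 0.03],
    [0, 0, 0, 0, 0.03],
    [0, 0, 0, 0, 0.03],
    [0, 0, 0, 0, 0.03],
    [0, 0, 0, 0, 0.03],
    [0, 0, 0, 0, 0.03],
    [0, 0, 0, 0, 0.03],
    [0, 0, 0, 0, 0.03],
    [0, 0, 0, 0, 0.03],
    [0, 0, 0, 0, 0.03],
    [0, 0, 0, 0, 0.03],
    [0, 0, 0, 0, 0.03]
  ]
}}

```text
t: 17.35
eef_pos: [458.6, -287.1, 211.6]
ee_rot: [-0.6, -0.374, 0.6, -0.374]
wrist_force: [0.7, 0.7, -2.6]
grip_width: 0.473
```

```bash
python3 go.py 451.8 -367.8 211 13; python3 - <<'E'
from h import *; from lids import lids
d=snap('side'); keep(d,'side6')
for o in lids(d,[(497.5,-126),(490.7,-200.1),(458.5,-287.3),(451.6,-368)]): print(o)
E
```

```text
t 17.35 pos [ 458.6 -287.1  211.6] yaw -26.1 tilt [-1.e-04  0.e+00 -1.e+00] f [ 0.7  0.7 -2.6] grip 0.044 j [-0.65 -0.02  1.68 -0.    1.48 -0.2 ]
turn -39.11 then shift [ 0.0006 -0.0248  0.0771] dist 81
(array([ 496.5, -126.2]), 26.1, array([ 498.4, -124.8]), np.float64(105.9), array([ 6.3, 10.2]))
(array([ 475.5, -194.4]), 21.5, array([ 476. , -194.2]), np.float64(151.6), array([10.2, 12.9]))
(array([ 458.4, -287.3]), 26.2, array([ 459.2, -286.3]), np.float64(154.4), array([ 6.1, 10.2]))
(array([ 451.1, -368.1]), 26.7, array([ 452. , -367.6]), np.float64(12.9), array([ 7.3, 10.4]))
```

>>> {"api": "apply_moves", "payload": {
  "plan": [
    [0, 0, 0, -6.1, 0.03],
    [0, 0, 0, -8.5, 0.03],
    [0, 0, 0, -8.5, 0.03],
    [0, 0, 0, -8.5, 0.03],
    [0, 0, 0, -7.5, 0.03],
    [0, -0.003, 0.009, 0, 0.03],
    [0, -0.006, 0.018, 0, 0.03],
    [0, -0.006, 0.02, 0, 0.03],
    [0, -0.005, 0.016, 0, 0.03],
    [0, -0.003, 0.009, 0, 0.03],
    [0, -0.002, 0.005, 0, 0.03],
    [0, 0, 0, 0, 0.03],
    [0, 0, 0, 0, 0.03]
  ]
}}

```text
t: 18.7
eef_pos: [451.6, -367.5, 211.5]
ee_rot: [0.44, 0.553, -0.44, 0.553]
wrist_force: [-0.2, 0.6, -1.9]
grip_width: 0.471
```

```bash
python3 go.py 451.8 -367.8 211 13; python3 - <<'E'
from h import *; from lids import lids
d=snap('side'); keep(d,'side6')
save(d,'pics/side6.png',(270,110,420,320),3.5/1.25)
for o in lids(d,[(497.5,-126),(490.7,-200.1),(458.5,-287.3),(451.6,-368)]): print(o)
E
python3 sc.py side6 451.8 -367.8 211.3 193 pics/sc4.png
```

```text
t 18.70 pos [ 451.6 -367.5  211.5] yaw 13.0 tilt [-2.e-04  5.e-04 -1.e+00] f [-0.2  0.6 -1.9] grip 0.044 j [-0.77  0.09  1.57  0.    1.48 -1.  ]
turn -0.02 then shift [0.0005 0.0001 0.0004] dist 1
(array([ 496.8, -126.7]), 26.2, array([ 498.4, -124.9]), np.float64(105.6), array([ 6.3, 10.2]))
(array([ 490.4, -200.6]), 26.5, array([ 491.4, -199.2]), np.float64(57.6), array([ 6.2, 10. ]))
(array([ 455.1, -287.7]), 26.5, array([ 459., -286.]), np.float64(155.2), array([ 6.2, 10. ]))
(array([ 450.9, -367.9]), 26.2, array([ 452.3, -367.3]), np.float64(13.3), array([ 6.2, 10.1]))
```

View pics/sc4.png

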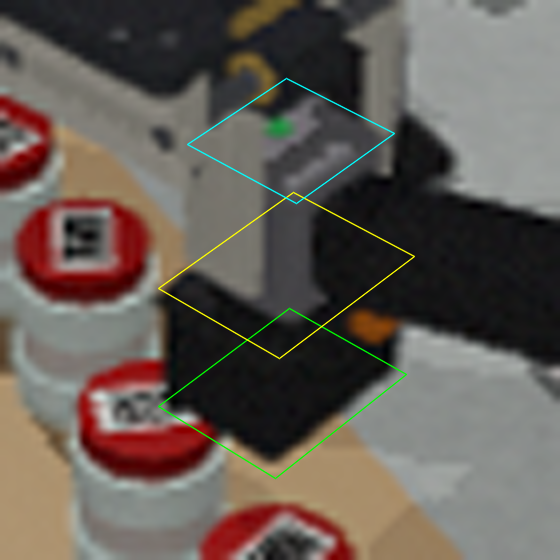

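Same good alignment at jar 4, so I'll hold.

>>> {"api": "apply_moves", "payload": {
  "plan": [
    [0, 0, 0, 0, 0.03],
    [0, 0, 0, 0, 0.03],
    [0, 0, 0, 0, 0.03],
    [0, 0, 0, 0, 0.03],
    [0, 0, 0, 0, 0.03],
    [0, 0, 0, 0, 0.03],
    [0, 0, 0, 0, 0.03],
    [0, 0, 0, 0, 0.03],
    [0, 0, 0, 0, 0.03],
    [0, 0, 0, 0, 0.03],
    [0, 0, 0, 0, 0.03],
    [0, 0, 0, 0, 0.03],
    [0, 0, 0, 0, 0.03],
    [0, 0, 0, 0, 0.03],
    [0, 0, 0, 0, 0.03],
    [0, 0, 0, 0, 0.03]
  ]
}}

```text
t: 20.35
eef_pos: [451.6, -367.8, 211.6]
ee_rot: [0.44, 0.553, -0.44, 0.553]
wrist_force: [-0.1, 0.5, -1.6]
grip_width: 0.473
```

```bash
python3 go.py 644.4 -117.7 211 -4.5
```

```text
t 20.35 pos [ 451.6 -367.8  211.6] yaw 13.0 tilt [-0.  0. -1.] f [-0.1  0.5 -1.6] grip 0.044 j [-0.77  0.09  1.57  0.    1.48 -1.  ]
turn 17.50 then shift [ 0.0006  0.1726 -0.2644] dist 316
```

>>> {"api": "apply_moves", "payload": {
  "plan": [
    [0, 0, 0, 5.5, 0.03],
    [0, 0, 0, 7, 0.03],
    [0, 0, 0, 5, 0.03],
    [0, 0.0086, -0.0134, 0, 0.03],
    [0, 0.015, -0.023, 0, 0.03],
    [0, 0.017, -0.026, 0, 0.03],
    [0, 0.017, -0.026, 0, 0.03],
    [0, 0.017, -0.026, 0, 0.03],
    [0, 0.017, -0.026, 0, 0.03],
    [0, 0.017, -0.026, 0, 0.03],
    [0, 0.017, -0.026, 0, 0.03],
    [0, 0.017, -0.026, 0, 0.03],
    [0, 0.015, -0.023, 0, 0.03],
    [0, 0.01, -0.016, 0, 0.03],
    [0, 0.005, -0.007, 0, 0.03],
    [0, 0, 0, 0, 0.03],
    [0, 0, 0, 0, 0.03],
    [0, 0, 0, 0, 0.03]
  ]
}}

```text
t: 22.15
eef_pos: [643.9, -118.9, 211.7]
ee_rot: [-0.519, -0.48, 0.52, -0.48]
wrist_force: [0.4, 0.7, -2.0]
grip_width: 0.475
```

```bash
python3 go.py 644.4 -117.7 84 -4.5; python3 - <<'E'
from h import *; from lids import lids
d=snap('side'); keep(d,'side7')
for o in lids(d,[(497.5,-126),(490.7,-200.1),(458.5,-287.3),(451.6,-368)]): print(o)
E
python3 sc.py side7 644.4 -117.7 211.3 175.5 pics/sc5.png
```

```text
t 22.15 pos [ 643.9 -118.9  211.7] yaw -4.6 tilt [-3.e-04 -3.e-04 -1.e+00] f [ 0.4  0.7 -2. ] grip 0.044 j [-0.26  0.29  1.35 -0.    1.51 -0.18]
turn -0.07 then shift [ 0.1277  0.0004 -0.0013] dist 128
(array([ 496.6, -127. ]), 26.9, array([ 498.4, -124.9]), np.float64(105.8), array([ 6.1, 10.1]))
(array([ 490.1, -200.8]), 26.7, array([ 491.4, -199.2]), np.float64(57.6), array([6.1, 9.9]))
(array([ 458.1, -287.4]), 26.4, array([ 459.1, -286.4]), np.float64(153.6), array([ 6.1, 10.2]))
(array([ 473.4, -352.4]), 26.1, array([ 474. , -351.3]), np.float64(13.6), array([ 7. , 10.4]))
```

View pics/sc5.png

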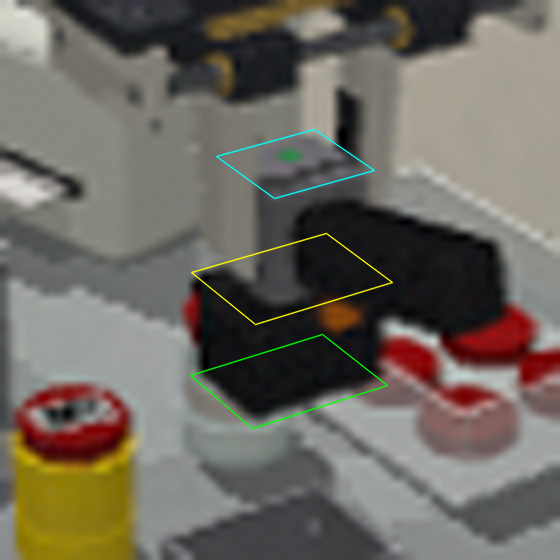

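Jar 4 has been knocked to about (474,-352), after its scan. Now I'll lower the scanner into the holster.

>>> {"api": "apply_moves", "payload": {
  "plan": [
    [0.006, 0, -0.0008, 0, 0.03],
    [0.012, 0, 0, 0, 0.03],
    [0.015, 0, 0, 0, 0.03],
    [0.015, 0, 0, 0, 0.03],
    [0.013, 0, 0, 0, 0.03],
    [0.013, 0, 0, 0, 0.03],
    [0.013, 0, 0, 0, 0.03],
    [0.012, 0, 0, 0, 0.03],
    [0.01, 0, 0, 0, 0.03],
    [0.008, 0, 0, 0, 0.03],
    [0.005, 0, 0, 0, 0.03],
    [0.003, 0, 0, 0, 0.03],
    [0, 0, 0, 0, 0.03],
    [0, 0, 0, 0, 0.03]
  ]
}}

```text
t: 23.6
eef_pos: [644.9, -117.1, 87.2]
ee_rot: [0.519, 0.48, -0.519, 0.48]
wrist_force: [-0.7, -0.3, -2.4]
grip_width: 0.473
```

```bash
python3 go.py 644.4 -117.7 83 -4.5
```

```text
t 23.60 pos [ 644.9 -117.1   87.2] yaw -4.5 tilt [ 8.e-04 -2.e-04 -1.e+00] f [-0.7 -0.3 -2.4] grip 0.044 j [-0.26  0.38  1.47  0.    1.29 -0.18]
turn -0.00 then shift [ 0.0042 -0.0004  0.0007] dist 4
```

>>> {"api": "apply_moves", "payload": {
  "plan": [
    [0.0015, 0, 0, 0, 0.03],
    [0.0015, 0, 0, 0, 0.03],
    [0, 0, 0, 0, 0.03],
    [0, 0, 0, 0, 0.03]
  ]
}}

```text
t: 24.0
eef_pos: [644.5, -117.0, 83.6]
ee_rot: [-0.519, -0.48, 0.519, -0.48]
wrist_force: [-0.9, -0.3, -1.7]
grip_width: 0.47
```

Not yet touching, so I'll go one more millimetre before opening.

>>> {"api": "apply_moves", "payload": {
  "plan": [
    [0.001, 0, 0, 0, 0.03],
    [0, 0, 0, 0, 0.03],
    [0, 0, 0, 0, 0.045],
    [0, 0, 0, 0, 0.06],
    [0, 0, 0, 0, 0.08],
    [0, 0, 0, 0, 0.09],
    [0, 0, 0, 0, 0.09],
    [-0.01, 0, 0, 0, 0.09],
    [-0.025, 0, 0, 0, 0.09],
    [-0.035, 0, 0, 0, 0.09],
    [-0.035, 0, 0, 0, 0.09],
    [-0.025, 0, 0, 0, 0.09],
    [-0.02, 0, 0, 0, 0.09],
    [0, 0, 0, 0, 0.09]
  ]
}}

```text
t: 25.4
eef_pos: [646.5, -117.5, 237.9]
ee_rot: [0.521, 0.478, -0.518, 0.482]
wrist_force: [-0.3, 0.2, 0.2]
grip_width: 0.966
```

```bash
python3 - <<'E'
from h import *; from lids import lids
d=snap('side'); keep(d,'side8')
save(d,'pics/side8.png',(270,110,420,320),3.5/1.25)
for o in lids(d,[(497.5,-126),(490.7,-200.1),(458.5,-287.3),(473.6,-352)]): print(o)
E
python3 go.py 497.3 -126 230 6
```

```text
(array([ 496.7, -126.9]), 26.8, array([ 498.4, -124.9]), np.float64(105.9), array([ 6.1, 10.1]))
(array([ 490.1, -200.8]), 26.7, array([ 491.4, -199.2]), np.float64(57.5), array([6.1, 9.9]))
(array([ 458.1, -287.8]), 26.3, array([ 459.1, -286.3]), np.float64(153.8), array([ 6. , 10.2]))
(array([ 473.4, -352.4]), 26.3, array([ 474. , -351.3]), np.float64(13.4), array([ 7.2, 10.4]))
t 25.45 pos [ 645.6 -117.3  235.2] yaw -4.5 tilt [ 0.0042 -0.0011 -1.    ] f [-0.  -0.1 -1.6] grip 0.091 j [-0.26  0.28  1.32 -0.    1.54 -0.18]
turn -10.50 then shift [ 0.0046 -0.1485 -0.0068] dist 149
```

View pics/side8.png

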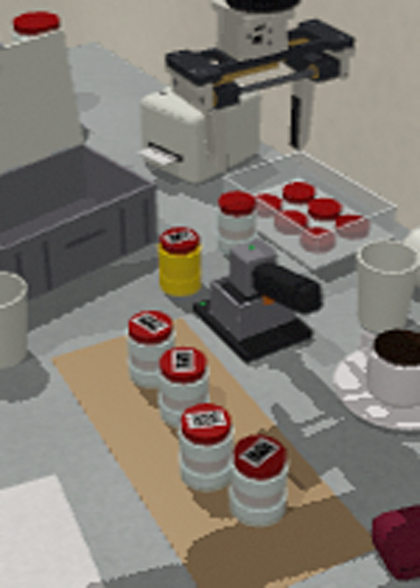

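>>> {"api": "apply_moves", "payload": {
  "plan": [
    [0, 0, 0, -5, 0.08],
    [0, 0, 0, -5.5, 0.08],
    [0.01, -0.017, -0.001, 0, 0.08],
    [0.01, -0.025, -0.001, 0, 0.08],
    [0.01, -0.028, -0.001, 0, 0.08],
    [0.01, -0.028, -0.001, 0, 0.08],
    [0.01, -0.025, -0.001, 0, 0.08],
    [0.01, -0.016, -0.001, 0, 0.08],
    [0.01, -0.0095, -0.001, 0, 0.08],
    [0, 0, 0, 0, 0.08],
    [0, 0, 0, 0, 0.08]
  ]
}}

```text
t: 26.55
eef_pos: [495.6, -125.3, 161.7]
ee_rot: [0.473, 0.526, -0.473, 0.525]
wrist_force: [-0.1, -0.0, -0.6]
grip_width: 0.855
```

```bash
python3 go.py 497.3 -126 36 6; python3 - <<'E'
import numpy as np
C=np.array([522,164.5]);a=np.radians(96);ex=np.array([np.cos(a),np.sin(a)]);ey=np.array([-ex[1],ex[0]])
for p in [(34,57),(34,-57),(-36,57),(-36,-57)]: print(p,(C+p[0]*ex+p[1]*ey).round(1))
E
```

```text
t 26.55 pos [ 495.6 -125.3  161.7] yaw 6.0 tilt [-1.4e-03  6.0e-04 -1.0e+00] f [-0.1 -0.  -0.6] grip 0.080 j [-0.35 -0.06  1.82  0.    1.39 -0.45]
turn -0.02 then shift [0.1257 0.0017 0.0009] dist 126
(34, 57) [461.8 192.4]
(34, -57) [575.1 204.3]
(-36, 57) [469.1 122.7]
(-36, -57) [582.5 134.7]
```

>>> {"api": "apply_moves", "payload": {
  "plan": [
    [0.01, 0.0017, 0.0009, 0, 0.08],
    [0.022, 0, 0, 0, 0.08],
    [0.025, 0, 0, 0, 0.08],
    [0.025, 0, 0, 0, 0.08],
    [0.02, 0, 0, 0, 0.08],
    [0.014, 0, 0, 0, 0.08],
    [0.007, 0, 0, 0, 0.08],
    [0.0025, 0, 0, 0, 0.08],
    [0, 0, 0, 0, 0.08],
    [0, 0, 0, 0, 0.04],
    [0, 0, 0, 0, 0.04],
    [0, 0, 0, 0, 0.04],
    [0, 0, 0, 0, 0.04],
    [0, 0, 0, 0, 0.04],
    [0, 0, 0, 0, 0.04]
  ]
}}

```text
t: 28.05
eef_pos: [498.2, -126.3, 37.6]
ee_rot: [0.473, 0.525, -0.473, 0.526]
wrist_force: [-0.3, -0.1, 3.9]
grip_width: 0.577
```

```bash
python3 go.py 497.3 -126 170 6 461.8 192.4 170 6
```

```text
t 28.05 pos [ 498.2 -126.3   37.6] yaw 6.0 tilt [ 7.e-04 -2.e-04 -1.e+00] f [-0.3 -0.1  3.9] grip 0.054 j [-0.35  0.09  1.91  0.    1.14 -0.45]
turn -0.00 then shift [-0.1324 -0.0008 -0.0004] dist 132
t 28.05 pos [ 498.2 -126.3   37.6] yaw 6.0 tilt [ 7.e-04 -2.e-04 -1.e+00] f [-0.3 -0.1  3.9] grip 0.054 j [-0.35  0.09  1.91  0.    1.14 -0.45]
turn -0.00 then shift [-0.1325 -0.0028 -0.3208] dist 347
```

>>> {"api": "apply_moves", "payload": {
  "plan": [
    [-0.008, 0, 0, 0, 0.04],
    [-0.02, 0, 0, 0, 0.04],
    [-0.025, 0, 0, 0, 0.04],
    [-0.025, 0, 0, 0, 0.04],
    [-0.022, 0, 0, 0, 0.04],
    [-0.018, 0, -0.01, 0, 0.04],
    [-0.014, 0, -0.02, 0, 0.04],
    [0, 0, -0.03, 0, 0.04],
    [0, 0, -0.033, 0, 0.04],
    [0, 0, -0.033, 0, 0.04],
    [0, 0, -0.033, 0, 0.04],
    [0, 0, -0.033, 0, 0.04],
    [0, 0, -0.033, 0, 0.04],
    [0, 0, -0.033, 0, 0.04],
    [0, -0.0028, -0.029, 0, 0.04],
    [0, 0, -0.02, 0, 0.04],
    [0, 0, -0.01, 0, 0.04],
    [0, 0, -0.004, 0, 0.04],
    [0, 0, 0, 0, 0.04],
    [0, 0, 0, 0, 0.04]
  ]
}}

```text
t: 30.05
eef_pos: [461.7, 191.9, 169.1]
ee_rot: [0.473, 0.525, -0.474, 0.525]
wrist_force: [-0.3, -0.4, -2.2]
grip_width: 0.574
```

```bash
python3 go.py 461.8 192.4 42.5 6;  python3 - <<'E'
from h import *; from lids import lids
d=snap('side'); keep(d,'side9')
save(d,'pics/side9.png',(200,90,400,300),2.8)
E
```

```text
t 30.05 pos [461.7 191.9 169.1] yaw 6.0 tilt [-1.e-04 -4.e-04 -1.e+00] f [-0.3 -0.4 -2.2] grip 0.053 j [ 0.29 -0.1   1.84 -0.    1.4   0.19]
turn -0.05 then shift [ 0.1266  0.0002 -0.0006] dist 127
```

View pics/side9.png

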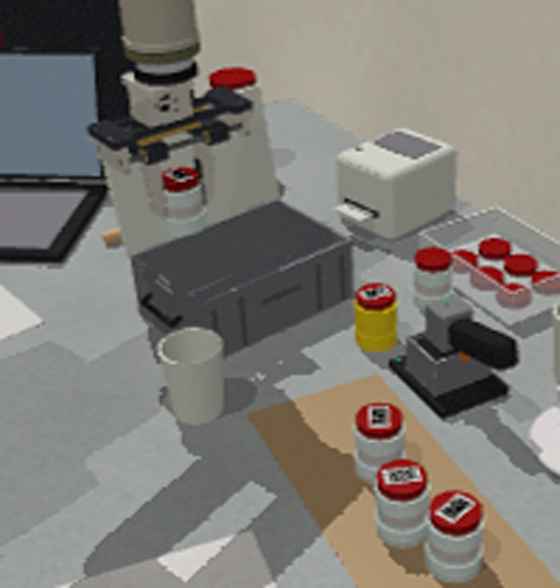

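>>> {"api": "apply_moves", "payload": {
  "plan": [
    [0.008, 0, 0, 0, 0.04],
    [0.02, 0, 0, 0, 0.04],
    [0.022, 0, 0, 0, 0.04],
    [0.022, 0, 0, 0, 0.04],
    [0.02, 0, 0, 0, 0.04],
    [0.014, 0, 0, 0, 0.04],
    [0.01, 0, 0, 0, 0.04],
    [0.006, 0, 0, 0, 0.04],
    [0.003, 0, 0, 0, 0.04],
    [0, 0, 0, 0, 0.04],
    [0, 0, 0, 0, 0.04]
  ]
}}

```text
t: 31.2
eef_pos: [462.2, 192.9, 44.9]
ee_rot: [0.474, 0.525, -0.473, 0.526]
wrist_force: [-0.6, -1.2, -2.0]
grip_width: 0.578
```

```bash
python3 go.py 461.8 192.4 41.5 6
```

```text
t 31.20 pos [462.2 192.9  44.9] yaw 6.0 tilt [ 1.2e-03  4.0e-04 -1.0e+00] f [-0.6 -1.2 -2. ] grip 0.054 j [ 0.29  0.04  1.94 -0.    1.16  0.19]
turn -0.01 then shift [ 0.0034 -0.0005  0.0005] dist 3
```

>>> {"api": "apply_moves", "payload": {
  "plan": [
    [0.001, 0, 0, 0, 0.04],
    [0.001, 0, 0, 0, 0.04],
    [0, 0, 0, 0, 0.04],
    [0, 0, 0, 0, 0.04]
  ]
}}

```text
t: 31.6
eef_pos: [462.0, 192.9, 42.6]
ee_rot: [0.473, 0.525, -0.473, 0.526]
wrist_force: [0.4, 0.8, 1.7]
grip_width: 0.575
```

>>> {"api": "apply_moves", "payload": {
  "plan": [
    [0, 0, 0, 0, 0.06],
    [0, 0, 0, 0, 0.07],
    [0, 0, 0, 0, 0.07],
    [0, 0, 0, 0, 0.07],
    [-0.01, 0, 0, 0, 0.07],
    [-0.025, 0, 0, 0, 0.07],
    [-0.035, 0, 0, 0, 0.07],
    [-0.035, 0, 0, 0, 0.07],
    [-0.025, 0, 0, 0, 0.07],
    [-0.01, 0, 0, 0, 0.08]
  ]
}}

```text
t: 32.6
eef_pos: [463.1, 193.2, 186.2]
ee_rot: [0.475, 0.525, -0.472, 0.526]
wrist_force: [1.5, -0.2, -0.4]
grip_width: 0.802
```

```bash
python3 go.py 490.7 -200.2 170 6
```

```text
t 32.60 pos [463.1 193.2 186.2] yaw 6.0 tilt [ 0.005   0.0016 -1.    ] f [ 1.5 -0.2 -0.4] grip 0.075 j [ 0.29 -0.12  1.82  0.    1.43  0.19]
turn -0.00 then shift [ 0.0157 -0.0138  0.3942] dist 395
```

>>> {"api": "apply_moves", "payload": {
  "plan": [
    [0, 0, 0.012, 0, 0.08],
    [0, 0, 0.025, 0, 0.08],
    [0, -0.001, 0.034, 0, 0.08],
    [0, -0.002, 0.036, 0, 0.08],
    [0, -0.002, 0.036, 0, 0.08],
    [0, -0.002, 0.036, 0, 0.08],
    [0, -0.002, 0.036, 0, 0.08],
    [0, -0.002, 0.036, 0, 0.08],
    [0.002, -0.002, 0.036, 0, 0.08],
    [0.004, -0.0008, 0.036, 0, 0.08],
    [0.004, 0, 0.03, 0, 0.08],
    [0.004, 0, 0.022, 0, 0.08],
    [0.0017, 0, 0.0132, 0, 0.08],
    [0, 0, 0.006, 0, 0.08],
    [0, 0, 0, 0, 0.08],
    [0, 0, 0, 0, 0.08]
  ]
}}

```text
t: 34.2
eef_pos: [488.9, -200.0, 166.2]
ee_rot: [0.473, 0.526, -0.473, 0.525]
wrist_force: [-0.1, 0.9, 0.8]
grip_width: 0.859
```

```bash
python3 go.py 490.7 -200.2 36.5 6;  python3 - <<'E'
from h import *; from lids import lids
for n in ('top','side'):
  d=snap(n); keep(d,n+'10')
  save(d,f'pics/{n}10.png',(200,150,440,260) if n=='top' else (200,90,400,300),3.3 if n=='top' else 2.8)
for o in lids(d,[(458.5,-287.3),(473.6,-352)]): print(o)
E
```

```text
t 34.20 pos [ 488.9 -200.   166.2] yaw 6.0 tilt [-4.e-04  5.e-04 -1.e+00] f [-0.1  0.9  0.8] grip 0.080 j [-0.49 -0.02  1.77  0.    1.4  -0.59]
turn 0.02 then shift [0.1297 0.0018 0.0005] dist 130
(array([ 458.2, -287.1]), 26.2, array([ 459.1, -286.9]), np.float64(153.4), array([ 6.6, 10.4]))
(array([ 473.3, -352.4]), 26.1, array([ 473.9, -351.4]), np.float64(13.3), array([ 7.5, 10.3]))
```

View pics/side10.png

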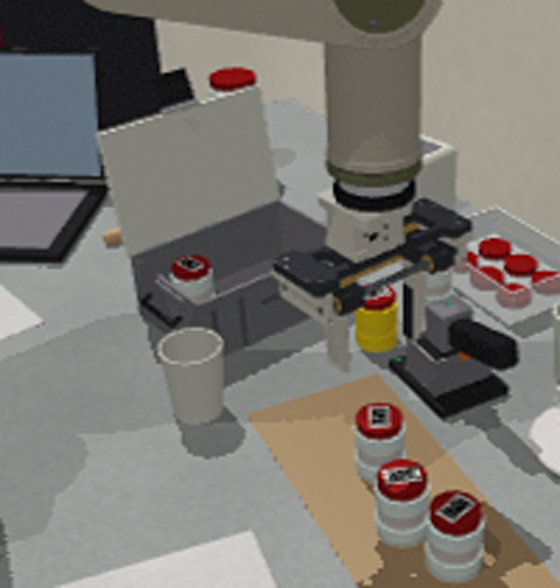

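View pics/top10.png

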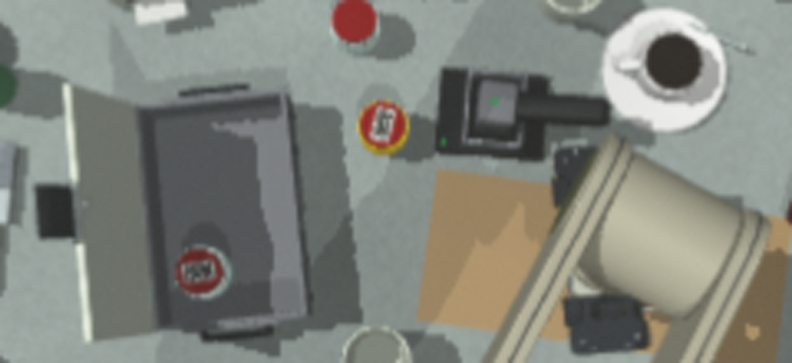

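Jar 1 is standing upright in the case, about (200,270) in the top crop. On to jar 2.

>>> {"api": "apply_moves", "payload": {
  "plan": [
    [0.01, 0.0018, 0.0005, 0, 0.08],
    [0.024, 0, 0, 0, 0.08],
    [0.026, 0, 0, 0, 0.08],
    [0.025, 0, 0, 0, 0.08],
    [0.02, 0, 0, 0, 0.08],
    [0.014, 0, 0, 0, 0.08],
    [0.008, 0, 0, 0, 0.08],
    [0.0027, 0, 0, 0, 0.08],
    [0, 0, 0, 0, 0.08],
    [0, 0, 0, 0, 0.04],
    [0, 0, 0, 0, 0.04],
    [0, 0, 0, 0, 0.04],
    [0, 0, 0, 0, 0.04],
    [0, 0, 0, 0, 0.04],
    [0, 0, 0, 0, 0.04]
  ]
}}

```text
t: 35.8
eef_pos: [491.2, -201.3, 37.2]
ee_rot: [0.473, 0.525, -0.473, 0.526]
wrist_force: [-0.2, 0.5, 4.1]
grip_width: 0.576
```

```bash
python3 go.py 575.1 204.3 170 6
```

```text
t 35.80 pos [ 491.2 -201.3   37.2] yaw 6.0 tilt [ 7.e-04 -4.e-04 -1.e+00] f [-0.2  0.5  4.1] grip 0.054 j [-0.49  0.13  1.86 -0.    1.15 -0.59]
turn -0.01 then shift [-0.1329  0.1259 -0.3945] dist 435
```

>>> {"api": "apply_moves", "payload": {
  "plan": [
    [-0.008, 0, 0, 0, 0.04],
    [-0.02, 0, 0, 0, 0.04],
    [-0.025, 0, 0, 0, 0.04],
    [-0.025, 0, 0, 0, 0.04],
    [-0.022, 0, 0, 0, 0.04],
    [-0.018, 0.003, -0.01, 0, 0.04],
    [-0.015, 0.006, -0.02, 0, 0.04],
    [0, 0.01, -0.03, 0, 0.04],
    [0, 0.0115, -0.036, 0, 0.04],
    [0, 0.0115, -0.036, 0, 0.04],
    [0, 0.0115, -0.036, 0, 0.04],
    [0, 0.0115, -0.036, 0, 0.04],
    [0, 0.0115, -0.036, 0, 0.04],
    [0, 0.0115, -0.036, 0, 0.04],
    [0, 0.0115, -0.036, 0, 0.04],
    [0, 0.0115, -0.034, 0, 0.04],
    [0, 0.007, -0.024, 0, 0.04],
    [0, 0.0055, -0.015, 0, 0.04],
    [0, 0.0024, -0.0095, 0, 0.04],
    [0, 0, 0, 0, 0.04]
  ]
}}

```text
t: 37.8
eef_pos: [574.8, 204.8, 169.6]
ee_rot: [0.473, 0.526, -0.473, 0.526]
wrist_force: [-1.2, 0.5, -1.6]
grip_width: 0.579
```

```bash
python3 go.py 575.1 204.3 42.5 6
```

```text
t 37.80 pos [574.8 204.8 169.6] yaw 6.0 tilt [-4.e-04 -1.e-04 -1.e+00] f [-1.2  0.5 -1.6] grip 0.054 j [ 0.26  0.19  1.53 -0.    1.41  0.15]
turn 0.04 then shift [0.1271 0.0003 0.0006] dist 127
```

>>> {"api": "apply_moves", "payload": {
  "plan": [
    [0.008, 0, 0, 0, 0.04],
    [0.02, 0, 0, 0, 0.04],
    [0.022, 0, 0, 0, 0.04],
    [0.022, 0, 0, 0, 0.04],
    [0.02, 0, 0, 0, 0.04],
    [0.014, 0, 0, 0, 0.04],
    [0.01, 0, 0, 0, 0.04],
    [0.006, 0, 0, 0, 0.04],
    [0.003, 0, 0, 0, 0.04],
    [0.002, 0, 0, 0, 0.04],
    [0, 0, 0, 0, 0.04],
    [0, 0, 0, 0, 0.04],
    [0, 0, 0, 0, 0.04]
  ]
}}

```text
t: 39.1
eef_pos: [575.3, 204.6, 43.3]
ee_rot: [0.473, 0.525, -0.473, 0.526]
wrist_force: [-0.1, 0.0, -0.5]
grip_width: 0.578
```

>>> {"api": "apply_moves", "payload": {
  "plan": [
    [0.001, 0, 0, 0, 0.04],
    [0, 0, 0, 0, 0.04],
    [0, 0, 0, 0, 0.06],
    [0, 0, 0, 0, 0.07],
    [0, 0, 0, 0, 0.07],
    [0, 0, 0, 0, 0.07],
    [-0.01, 0, 0, 0, 0.07],
    [-0.025, 0, 0, 0, 0.07],
    [-0.035, 0, 0, 0, 0.07],
    [-0.035, 0, 0, 0, 0.07],
    [-0.025, 0, 0, 0, 0.07],
    [-0.01, 0, 0, 0, 0.08]
  ]
}}

```text
t: 40.3
eef_pos: [576.7, 204.9, 186.3]
ee_rot: [0.475, 0.524, -0.471, 0.527]
wrist_force: [0.9, 0.3, -0.3]
grip_width: 0.798
```

```bash
python3 go.py 458.5 -287.2 170 6;python3 - <<'E'
from h import *; from lids import lids
d=snap('side')
for o in lids(d,[(458.5,-287.3),(473.6,-352)]): print(o)
E
```

```text
t 40.30 pos [576.7 204.9 186.3] yaw 6.0 tilt [ 0.0059  0.0016 -1.    ] f [ 0.9  0.3 -0.3] grip 0.074 j [0.26 0.18 1.52 0.   1.44 0.15]
turn -0.00 then shift [ 0.0149 -0.1691  0.4771] dist 506
(array([ 458.1, -287.6]), 26.8, array([ 459.1, -286.3]), np.float64(153.6), array([ 6. , 10.2]))
(array([ 473. , -352.6]), 26.5, array([ 474.2, -351.2]), np.float64(13.0), array([ 6.1, 10.1]))
```

>>> {"api": "apply_moves", "payload": {
  "plan": [
    [0, -0.004, 0.012, 0, 0.08],
    [0, -0.009, 0.026, 0, 0.08],
    [0, -0.013, 0.036, 0, 0.08],
    [0, -0.013, 0.038, 0, 0.08],
    [0, -0.014, 0.038, 0, 0.08],
    [0, -0.014, 0.038, 0, 0.08],
    [0, -0.014, 0.038, 0, 0.08],
    [0, -0.014, 0.038, 0, 0.08],
    [0, -0.014, 0.038, 0, 0.08],
    [0, -0.014, 0.038, 0, 0.08],
    [0, -0.013, 0.038, 0, 0.08],
    [0, -0.013, 0.038, 0, 0.08],
    [0.005, -0.009, 0.026, 0, 0.08],
    [0.005, -0.0065, 0.02, 0, 0.08],
    [0.005, -0.0035, 0.01, 0, 0.08],
    [0, -0.001, 0.005, 0, 0.08],
    [0, 0, 0, 0, 0.08],
    [0, 0, 0, 0, 0.08]
  ]
}}

```text
t: 42.15
eef_pos: [456.7, -286.8, 166.5]
ee_rot: [0.473, 0.526, -0.473, 0.525]
wrist_force: [-0.6, -0.2, -0.1]
grip_width: 0.863
```

```bash
python3 go.py 458.5 -287.2 36.5 6;python3 - <<'E'
from h import *; from lids import lids
d=snap('side'); keep(d,'side11'); save(d,'pics/side11.png',(200,90,400,300),2.8)
for o in lids(d,[(458.5,-287.3),(473.6,-352)]): print(o)
E
```

```text
t 42.15 pos [ 456.7 -286.8  166.5] yaw 6.0 tilt [-3.e-04  6.e-04 -1.e+00] f [-0.6 -0.2 -0.1] grip 0.080 j [-0.66  0.01  1.74  0.    1.4  -0.76]
turn 0.03 then shift [0.13   0.0017 0.0006] dist 130
(array([ 458. , -287.7]), 26.1, array([ 459.2, -286.3]), np.float64(153.3), array([ 6.2, 10.2]))
(array([ 473. , -352.5]), 26.7, array([ 474.5, -352. ]), np.float64(14.4), array([ 6.9, 10.2]))
```

View pics/side11.png

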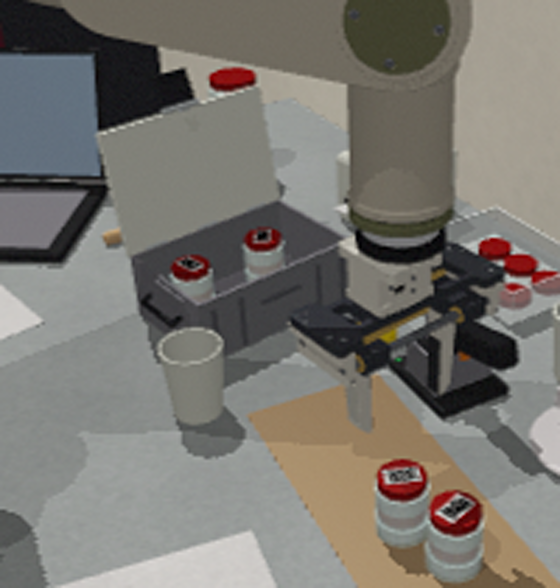

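Jars 1 and 2 are upright in the case. On to jar 3.

>>> {"api": "apply_moves", "payload": {
  "plan": [
    [0.01, 0.0017, 0.0005, 0, 0.08],
    [0.024, 0, 0, 0, 0.08],
    [0.026, 0, 0, 0, 0.08],
    [0.025, 0, 0, 0, 0.08],
    [0.02, 0, 0, 0, 0.08],
    [0.014, 0, 0, 0, 0.08],
    [0.008, 0, 0, 0, 0.08],
    [0.003, 0, 0, 0, 0.08],
    [0, 0, 0, 0, 0.08],
    [0, 0, 0, 0, 0.04],
    [0, 0, 0, 0, 0.04],
    [0, 0, 0, 0, 0.04],
    [0, 0, 0, 0, 0.04],
    [0, 0, 0, 0, 0.04],
    [0, 0, 0, 0, 0.04]
  ]
}}

```text
t: 43.7
eef_pos: [458.7, -288.2, 37.3]
ee_rot: [0.473, 0.525, -0.473, 0.526]
wrist_force: [-0.9, 0.5, 4.1]
grip_width: 0.579
```

```bash
python3 go.py 469.1 122.7 170 6
```

```text
t 43.70 pos [ 458.7 -288.2   37.3] yaw 6.0 tilt [ 6.e-04 -5.e-04 -1.e+00] f [-0.9  0.5  4.1] grip 0.054 j [-0.66  0.16  1.83 -0.    1.15 -0.76]
turn -0.01 then shift [-0.1329  0.0534 -0.4075] dist 432
```

>>> {"api": "apply_moves", "payload": {
  "plan": [
    [-0.008, 0, 0, 0, 0.04],
    [-0.02, 0, 0, 0, 0.04],
    [-0.025, 0, 0, 0, 0.04],
    [-0.025, 0, 0, 0, 0.04],
    [-0.022, 0, 0, 0, 0.04],
    [-0.018, 0.001, -0.01, 0, 0.04],
    [-0.015, 0.003, -0.02, 0, 0.04],
    [0, 0.004, -0.032, 0, 0.04],
    [0, 0.005, -0.037, 0, 0.04],
    [0, 0.005, -0.037, 0, 0.04],
    [0, 0.005, -0.037, 0, 0.04],
    [0, 0.005, -0.037, 0, 0.04],
    [0, 0.005, -0.037, 0, 0.04],
    [0, 0.005, -0.037, 0, 0.04],
    [0, 0.005, -0.037, 0, 0.04],
    [0, 0.005, -0.037, 0, 0.04],
    [0, 0.003, -0.025, 0, 0.04],
    [0, 0.0015, -0.016, 0, 0.04],
    [0, 0.0009, -0.0085, 0, 0.04],
    [0, 0, 0, 0, 0.04]
  ]
}}

```text
t: 45.7
eef_pos: [468.6, 123.5, 169.7]
ee_rot: [0.473, 0.526, -0.473, 0.526]
wrist_force: [0.3, -0.0, -1.3]
grip_width: 0.581
```

```bash
python3 go.py 469.1 122.7 42.5 6
```

```text
t 45.70 pos [468.6 123.5 169.7] yaw 6.1 tilt [-5.e-04 -1.e-04 -1.e+00] f [ 0.3 -0.  -1.3] grip 0.054 j [ 0.15 -0.15  1.88 -0.    1.41  0.05]
turn 0.08 then shift [0.1272 0.0005 0.0008] dist 127
```

>>> {"api": "apply_moves", "payload": {
  "plan": [
    [0.008, 0, 0, 0, 0.04],
    [0.02, 0, 0, 0, 0.04],
    [0.022, 0, 0, 0, 0.04],
    [0.022, 0, 0, 0, 0.04],
    [0.02, 0, 0, 0, 0.04],
    [0.014, 0, 0, 0, 0.04],
    [0.01, 0, 0, 0, 0.04],
    [0.006, 0, 0, 0, 0.04],
    [0.003, 0, 0, 0, 0.04],
    [0.002, 0, 0, 0, 0.04],
    [0.001, 0, 0, 0, 0.04],
    [0, 0, 0, 0, 0.04],
    [0, 0, 0, 0, 0.04]
  ]
}}

```text
t: 47.0
eef_pos: [469.4, 123.0, 42.3]
ee_rot: [0.473, 0.525, -0.473, 0.526]
wrist_force: [-0.3, -0.2, -0.1]
grip_width: 0.578
```

>>> {"api": "apply_moves", "payload": {
  "plan": [
    [0, 0, 0, 0, 0.06],
    [0, 0, 0, 0, 0.07],
    [0, 0, 0, 0, 0.07],
    [0, 0, 0, 0, 0.07],
    [-0.01, 0, 0, 0, 0.07],
    [-0.025, 0, 0, 0, 0.07],
    [-0.035, 0, 0, 0, 0.07],
    [-0.035, 0, 0, 0, 0.07],
    [-0.025, 0, 0, 0, 0.07],
    [-0.01, 0, 0, 0, 0.08]
  ]
}}

```text
t: 48.0
eef_pos: [470.4, 123.1, 184.9]
ee_rot: [0.474, 0.524, -0.472, 0.526]
wrist_force: [0.3, 0.6, -0.6]
grip_width: 0.798
```

```bash
python3 go.py 473.4 -352.3 170 6;python3 - <<'E'
from h import *; from lids import lids
d=snap('side')
for o in lids(d,[(473.6,-352)]): print(o)
E
```

```text
t 48.00 pos [470.4 123.1 184.9] yaw 6.0 tilt [ 4.5e-03  6.0e-04 -1.0e+00] f [ 0.3  0.6 -0.6] grip 0.074 j [ 0.15 -0.16  1.86 -0.    1.43  0.05]
turn -0.01 then shift [ 0.0146 -0.0468  0.4731] dist 476
(array([ 473. , -352.6]), 26.5, array([ 474.2, -351.2]), np.float64(13.2), array([ 6.1, 10.1]))
```

>>> {"api": "apply_moves", "payload": {
  "plan": [
    [0, -0.001, 0.012, 0, 0.08],
    [0, -0.003, 0.026, 0, 0.08],
    [0, -0.004, 0.036, 0, 0.08],
    [0, -0.004, 0.038, 0, 0.08],
    [0, -0.004, 0.038, 0, 0.08],
    [0, -0.004, 0.038, 0, 0.08],
    [0, -0.004, 0.038, 0, 0.08],
    [0, -0.004, 0.038, 0, 0.08],
    [0, -0.004, 0.038, 0, 0.08],
    [0, -0.004, 0.038, 0, 0.08],
    [0, -0.004, 0.038, 0, 0.08],
    [0, -0.003, 0.034, 0, 0.08],
    [0.005, -0.002, 0.026, 0, 0.08],
    [0.005, -0.0018, 0.02, 0, 0.08],
    [0.005, 0, 0.01, 0, 0.08],
    [0, 0, 0.005, 0, 0.08],
    [0, 0, 0, 0, 0.08],
    [0, 0, 0, 0, 0.08]
  ]
}}

```text
t: 49.85
eef_pos: [471.8, -351.6, 166.6]
ee_rot: [0.473, 0.526, -0.473, 0.525]
wrist_force: [-1.1, 0.7, 0.1]
grip_width: 0.863
```

```bash
python3 go.py 473.6 -352.1 36.5 6;python3 - <<'E'
from h import *; from lids import lids
for n in ('top','side'):
  d=snap(n); keep(d,n+'12')
  save(d,f'pics/{n}12.png',(200,150,440,260) if n=='top' else (200,90,400,300),3.3 if n=='top' else 2.8)
for o in lids(d,[(473.6,-352)]): print(o)
E
```

```text
t 49.85 pos [ 471.8 -351.6  166.6] yaw 6.0 tilt [-3.e-04  5.e-04 -1.e+00] f [-1.1  0.7  0.1] grip 0.080 j [-0.73  0.14  1.6   0.    1.4  -0.83]
turn 0.03 then shift [0.1301 0.0018 0.0007] dist 130
(array([ 473. , -352.6]), 26.3, array([ 474.3, -351.1]), np.float64(13.0), array([ 6.2, 10.1]))
```

View pics/top12.png

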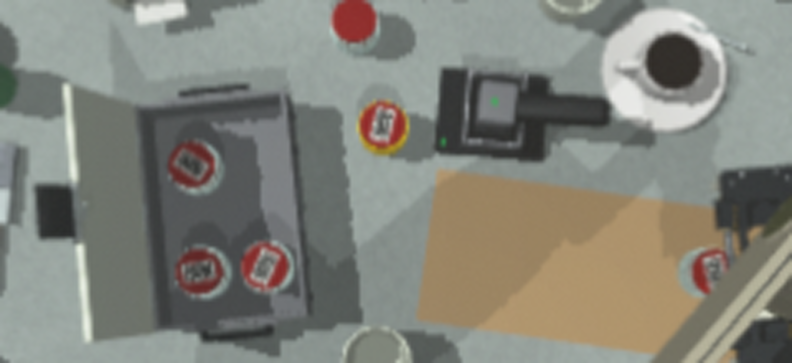

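View pics/side12.png

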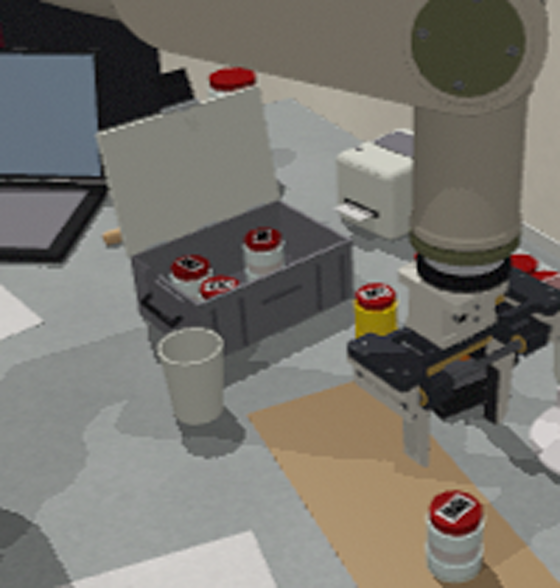

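Three jars are upright in the case. Now jar 4.

>>> {"api": "apply_moves", "payload": {
  "plan": [
    [0.01, 0.0018, 0.0005, 0, 0.08],
    [0.024, 0, 0, 0, 0.08],
    [0.026, 0, 0, 0, 0.08],
    [0.025, 0, 0, 0, 0.08],
    [0.02, 0, 0, 0, 0.08],
    [0.014, 0, 0, 0, 0.08],
    [0.008, 0, 0, 0, 0.08],
    [0.003, 0, 0, 0, 0.08],
    [0, 0, 0, 0, 0.08],
    [0, 0, 0, 0, 0.04],
    [0, 0, 0, 0, 0.04],
    [0, 0, 0, 0, 0.04],
    [0, 0, 0, 0, 0.04],
    [0, 0, 0, 0, 0.04],
    [0, 0, 0, 0, 0.04]
  ]
}}

```text
t: 51.45
eef_pos: [473.9, -353.0, 37.3]
ee_rot: [0.473, 0.525, -0.473, 0.526]
wrist_force: [-1.0, 0.3, 5.5]
grip_width: 0.572
```

```bash
python3 go.py 582.5 134.7 170 6
```

```text
t 51.45 pos [ 473.9 -353.    37.3] yaw 6.0 tilt [ 6.e-04 -5.e-04 -1.e+00] f [-1.   0.3  5.5] grip 0.053 j [-0.73  0.28  1.69  0.    1.17 -0.83]
turn -0.01 then shift [-0.1329  0.1591 -0.4736] dist 517
```

>>> {"api": "apply_moves", "payload": {
  "plan": [
    [-0.008, 0, 0, 0, 0.04],
    [-0.02, 0, 0, 0, 0.04],
    [-0.025, 0, 0, 0, 0.04],
    [-0.025, 0, 0, 0, 0.04],
    [-0.022, 0, 0, 0, 0.04],
    [-0.018, 0.003, -0.01, 0, 0.04],
    [-0.015, 0.007, -0.02, 0, 0.04],
    [0, 0.011, -0.034, 0, 0.04],
    [0, 0.013, -0.038, 0, 0.04],
    [0, 0.013, -0.038, 0, 0.04],
    [0, 0.013, -0.038, 0, 0.04],
    [0, 0.013, -0.038, 0, 0.04],
    [0, 0.013, -0.038, 0, 0.04],
    [0, 0.013, -0.038, 0, 0.04],
    [0, 0.013, -0.038, 0, 0.04],
    [0, 0.013, -0.038, 0, 0.04],
    [0, 0.013, -0.038, 0, 0.04],
    [0, 0.011, -0.034, 0, 0.04],
    [0, 0.005, -0.015, 0, 0.04],
    [0, 0.003, -0.009, 0, 0.04]
  ]
}}

```text
t: 53.45
eef_pos: [581.1, 126.3, 169.6]
ee_rot: [0.473, 0.526, -0.473, 0.526]
wrist_force: [-0.4, -0.4, -1.0]
grip_width: 0.576
```

>>> {"api": "apply_moves", "payload": {
  "plan": [
    [0, 0, 0, 0, 0.04],
    [0, 0, 0, 0, 0.04]
  ]
}}

```text
t: 53.65
eef_pos: [581.1, 124.0, 169.6]
ee_rot: [0.473, 0.525, -0.474, 0.525]
wrist_force: [-0.7, 0.4, -0.7]
grip_width: 0.577
```

```bash
python3 go.py 582.5 134.7 42.5 6
```

```text
t 53.65 pos [581.1 124.  169.6] yaw 6.0 tilt [-5.e-04 -7.e-04 -1.e+00] f [-0.7  0.4 -0.7] grip 0.054 j [ 0.12  0.15  1.58 -0.    1.41  0.02]
turn -0.04 then shift [ 0.1271  0.0025 -0.0106] dist 128
```

>>> {"api": "apply_moves", "payload": {
  "plan": [
    [0, 0.0015, -0.006, 0, 0.04],
    [0, 0.001, -0.0045, 0, 0.04],
    [0.008, 0, 0, 0, 0.04],
    [0.02, 0, 0, 0, 0.04],
    [0.022, 0, 0, 0, 0.04],
    [0.022, 0, 0, 0, 0.04],
    [0.02, 0, 0, 0, 0.04],
    [0.014, 0, 0, 0, 0.04],
    [0.01, 0, 0, 0, 0.04],
    [0.006, 0, 0, 0, 0.04],
    [0.003, 0, 0, 0, 0.04],
    [0.002, 0, 0, 0, 0.04],
    [0.001, 0, 0, 0, 0.04],
    [0, 0, 0, 0, 0.04],
    [0, 0, 0, 0, 0.04]
  ]
}}

```text
t: 55.15
eef_pos: [583.0, 135.9, 42.3]
ee_rot: [0.473, 0.525, -0.473, 0.526]
wrist_force: [0.0, 0.6, -0.8]
grip_width: 0.575
```

>>> {"api": "apply_moves", "payload": {
  "plan": [
    [0, 0, 0, 0, 0.06],
    [0, 0, 0, 0, 0.07],
    [0, 0, 0, 0, 0.07],
    [0, 0, 0, 0, 0.07],
    [-0.01, 0, 0, 0, 0.07],
    [-0.025, 0, 0, 0, 0.07],
    [-0.035, 0, 0, 0, 0.07],
    [-0.035, 0, 0, 0, 0.07],
    [-0.035, 0, 0, 0, 0.04],
    [-0.035, 0, 0, 0, 0.02],
    [-0.035, 0, 0, 0, 0],
    [-0.035, 0, 0, 0, 0],
    [-0.03, 0, 0, 0, 0],
    [-0.015, 0, 0, 0, 0],
    [0, 0, 0, 0, 0]
  ]
}}

```text
t: 56.65
eef_pos: [583.7, 136.0, 335.0]
ee_rot: [0.475, 0.524, -0.472, 0.527]
wrist_force: [0.0, 0.2, 0.3]
grip_width: 0.201
```

```bash
python3 - <<'E'
from h import *
for n in ('top','side'):
  d=snap(n); keep(d,n+'13')
  save(d,f'pics/{n}13.png',(190,120,350,270) if n=='top' else (200,90,340,230),4)
E
python3 go.py 480 300 330 6
```

```text
t 56.75 pos [582.4 135.8 330.5] yaw 6.0 tilt [-1.1e-03 -2.0e-04 -1.0e+00] f [-0.6 -0.5 -1.1] grip 0.011 j [0.14 0.11 1.34 0.   1.7  0.04]
turn -0.00 then shift [ 0.0006 -0.0847 -0.174 ] dist 194
```

View pics/side13.png

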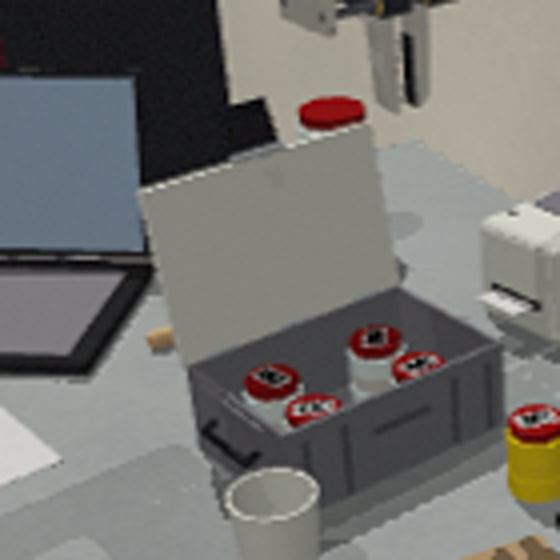

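View pics/top13.png

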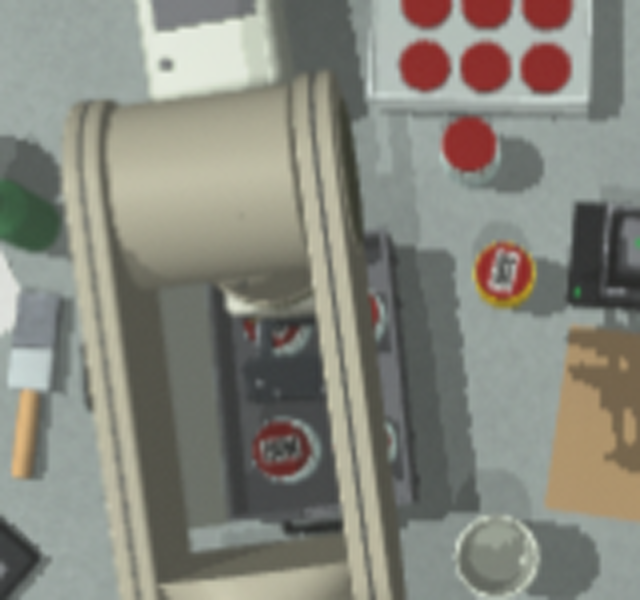

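```bash
python3 - <<'E'
from h import *
c=load('top0'); C=np.array([522,164.5]);a=np.radians(96);ex=np.array([np.cos(a),np.sin(a)]);ey=np.array([-ex[1],ex[0]])
for th in (1.6,1.7,1.75,1.8,1.85):
    e=[C+(80-164*np.cos(th))*ex+s*122*ey for s in(1,-1)]; z=88+164*np.sin(th)
    b=C+(80-164*np.cos(th))*ex
    print(th,z.round(),b.round(),[((proj(c,[*q,z])[0]-[205,165])*5.5).round() for q in e], ((proj(c,[*(C+(80-205*np.cos(th-.3))*ex),88+205*np.sin(th-.3)])[0]-[205,165])*5.5).round())
E
```

```text
1.6 252.0 [513. 249.] [array([171., 486.]), array([143.,  50.])] [252. 253.]
1.7 251.0 [511. 265.] [array([142., 488.]), array([115.,  52.])] [214. 256.]
1.75 249.0 [511. 273.] [array([128., 489.]), array([101.,  54.])] [195. 257.]
1.8 248.0 [510. 281.] [array([114., 490.]), array([87., 56.])] [176. 258.]
1.85 246.0 [509. 289.] [array([101., 491.]), array([74., 57.])] [157. 260.]
```

```bash
python3 go.py 455.6 318.4 330 6
```

```text
t 56.75 pos [582.4 135.8 330.5] yaw 6.0 tilt [-1.1e-03 -2.0e-04 -1.0e+00] f [-0.6 -0.5 -1.1] grip 0.011 j [0.14 0.11 1.34 0.   1.7  0.04]
turn -0.00 then shift [ 0.0007 -0.107  -0.1948] dist 222
```

>>> {"api": "apply_moves", "payload": {
  "plan": [
    [-0.005, -0.006, -0.01, 0, 0],
    [-0.005, -0.013, -0.022, 0, 0],
    [0, -0.016, -0.03, 0, 0],
    [0, -0.018, -0.032, 0, 0],
    [0, -0.018, -0.032, 0, 0],
    [0, -0.015, -0.03, 0, 0],
    [0, -0.012, -0.022, 0, 0],
    [0, -0.006, -0.0118, 0, 0],
    [0, -0.003, -0.005, 0, 0],
    [0, 0, 0, 0, 0],
    [0, 0, 0, 0, 0]
  ]
}}

```text
t: 57.85
eef_pos: [456.3, 317.7, 341.4]
ee_rot: [0.473, 0.525, -0.474, 0.525]
wrist_force: [0.2, 0.0, 0.0]
grip_width: 0.008
```

```bash
python3 go.py 455.6 318.4 242 6; python3 - <<'E'
from h import *
for n in ('top','side'):
  d=snap(n); keep(d,n+'14')
  save(d,f'pics/{n}14.png',(190,120,350,270) if n=='top' else (180,30,360,210),3.3)
E
```

```text
t 57.85 pos [456.3 317.7 341.4] yaw 5.9 tilt [-2.e-04 -6.e-04 -1.e+00] f [0.2 0.  0. ] grip 0.001 j [ 0.52 -0.01  1.44 -0.    1.71  0.41]
turn -0.05 then shift [ 0.0994 -0.0006 -0.0009] dist 99
```

View pics/side14.png

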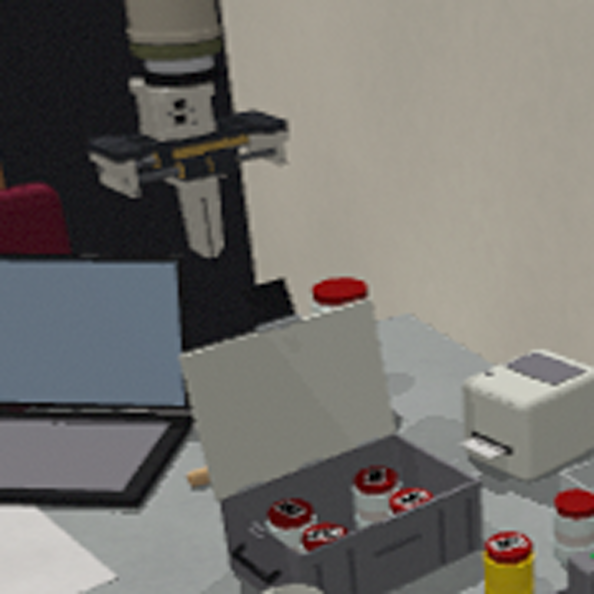

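>>> {"api": "apply_moves", "payload": {
  "plan": [
    [0.008, 0, 0, 0, 0],
    [0.016, 0, 0, 0, 0],
    [0.02, 0, 0, 0, 0],
    [0.02, 0, 0, 0, 0],
    [0.018, 0, 0, 0, 0],
    [0.01, 0, 0, 0, 0],
    [0.006, 0, 0, 0, 0],
    [0, 0, 0, 0, 0],
    [0, 0, 0, 0, 0]
  ]
}}

```text
t: 58.85
eef_pos: [456.2, 318.5, 244.4]
ee_rot: [0.473, 0.525, -0.473, 0.526]
wrist_force: [0.1, 0.7, 0.6]
grip_width: 0.006
```

>>> {"api": "apply_moves", "payload": {
  "plan": [
    [0, 0, 0.006, 0, 0],
    [0, 0, 0.008, 0, 0],
    [0, 0, 0.008, 0, 0],
    [0, 0, 0.008, 0, 0],
    [0, 0, 0.008, 0, 0],
    [0, 0, 0.008, 0, 0],
    [0, 0, 0.008, 0, 0]
  ]
}}

```text
t: 59.55
eef_pos: [461.7, 264.0, 243.9]
ee_rot: [0.473, 0.525, -0.473, 0.525]
wrist_force: [-0.2, 0.8, 1.4]
grip_width: 0.004
```

```bash
python3 go.py 469.7 184.2 242 6; python3 - <<'E'
from h import *
for n in ('side',):
  d=snap(n); keep(d,n+'15')
  save(d,f'pics/{n}15.png',(190,120,350,270) if n=='top' else (180,30,360,210),3.3)
E
```

```text
t 59.55 pos [461.7 264.  243.9] yaw 6.0 tilt [ 4.e-04  2.e-04 -1.e+00] f [-0.2  0.8  1.4] grip 0.000 j [ 0.42 -0.06  1.66  0.    1.54  0.32]
turn -0.01 then shift [ 0.0019 -0.0004  0.0802] dist 80
```

View pics/side15.png

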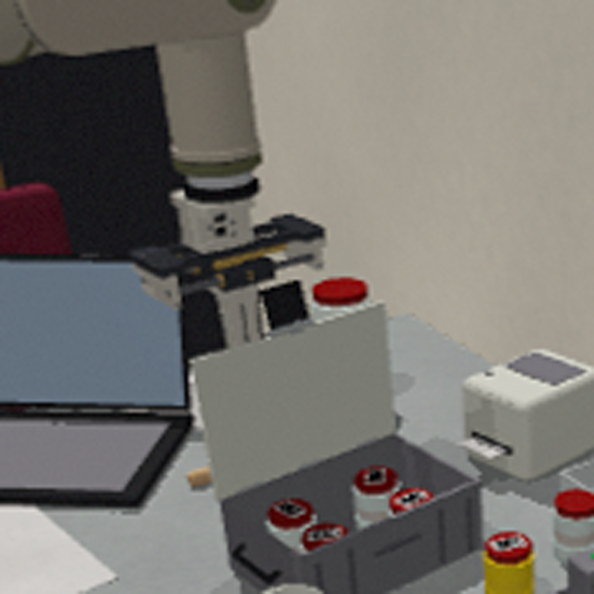

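The lid is coming up with light force, so I'll keep pushing.

>>> {"api": "apply_moves", "payload": {
  "plan": [
    [0, 0, 0.008, 0, 0],
    [0, 0, 0.01, 0, 0],
    [0, 0, 0.01, 0, 0],
    [0, 0, 0.01, 0, 0],
    [0, 0, 0.01, 0, 0],
    [0, 0, 0.01, 0, 0],
    [0, 0, 0.01, 0, 0],
    [0, 0, 0.008, 0, 0],
    [0, 0, 0.004, 0, 0],
    [0, 0, 0, 0, 0]
  ]
}}

```text
t: 60.6
eef_pos: [470.0, 184.5, 243.8]
ee_rot: [0.473, 0.525, -0.473, 0.525]
wrist_force: [0.0, 0.2, -1.2]
grip_width: 0.007
```

```bash
python3 go.py 469.7 184.2 242 6; python3 - <<'E'
from h import *
for n in ('side',):
  d=snap(n); keep(d,n+'16')
  save(d,f'pics/{n}16.png',(190,120,350,270) if n=='top' else (180,30,360,210),3.3)
E
```

```text
t 60.60 pos [470.  184.5 243.8] yaw 5.9 tilt [ 1.e-04 -1.e-04 -1.e+00] f [ 0.   0.2 -1.2] grip 0.001 j [ 0.27 -0.13  1.73 -0.    1.54  0.17]
turn -0.06 then shift [ 0.0018 -0.0004  0.0003] dist 2
```

View pics/side16.png

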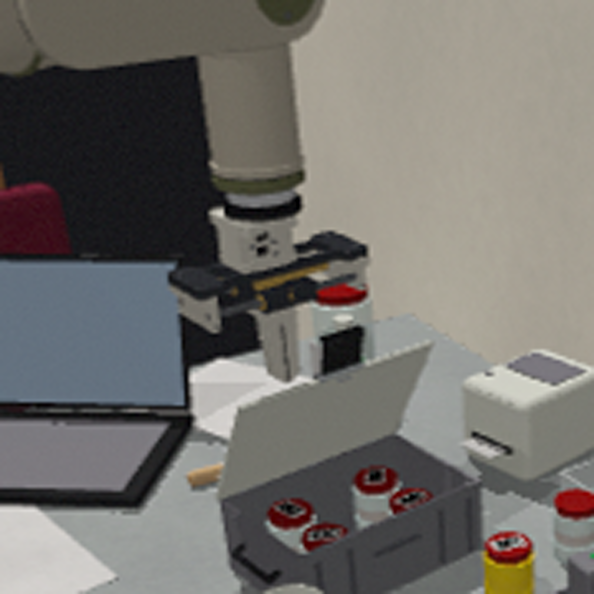

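>>> {"api": "apply_moves", "payload": {
  "plan": [
    [-0.01, 0, 0, 0, 0],
    [-0.01, 0, 0, 0, 0],
    [-0.01, 0, 0, 0, 0],
    [-0.01, 0, 0, 0, 0],
    [-0.01, 0, 0, 0, 0],
    [0, 0, 0, 0, 0],
    [0, 0, 0, 0, 0],
    [0, 0, 0, 0, 0],
    [0, 0, 0, 0, 0],
    [0, 0, 0, 0, 0],
    [0, 0, 0, 0, 0],
    [0, 0, 0, 0, 0],
    [0, 0, 0, 0, 0],
    [0, 0, 0, 0, 0],
    [0, 0, 0, 0, 0],
    [0, 0, 0, 0, 0]
  ]
}}

```text
t: 62.25
eef_pos: [469.9, 185.1, 293.7]
ee_rot: [0.473, 0.525, -0.473, 0.525]
wrist_force: [-0.6, 0.3, -0.2]
grip_width: 0.002
```

```bash
python3 - <<'E'
from h import *
for n in ('side','top'):
  d=snap(n); keep(d,n+'17')
  save(d,f'pics/{n}17.png',(190,120,350,270) if n=='top' else (200,90,360,250),3.6)
E
python3 go.py 533.7 53.1 200 6
```

```text
t 62.35 pos [469.9 185.1 293.8] yaw 6.0 tilt [ 0. -0. -1.] f [-0.6  0.6 -0.2] grip 0.001 j [ 0.27 -0.15  1.65 -0.    1.63  0.17]
turn -0.00 then shift [0.0938 0.0496 0.138 ] dist 174
```

View pics/side17.png

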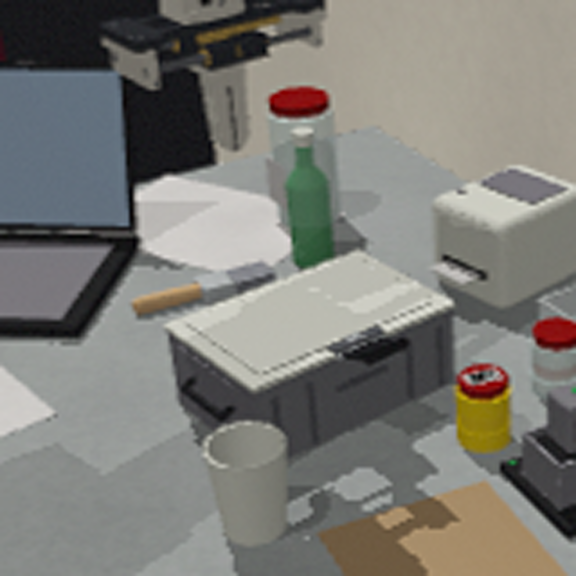

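View pics/top17.png

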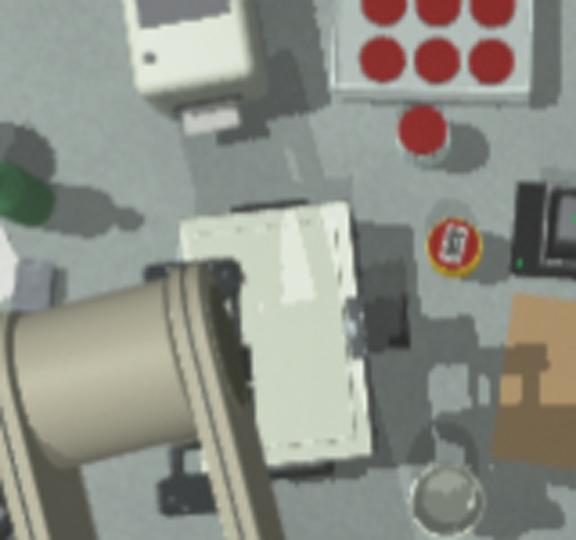

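```bash
python3 - <<'E'
from h import *
c=load('top17')
for p in [(362,298),(405,293),(410,347),(366,345)]: print(atz(c,((p[0]+.5)/3.6+190-.5,(p[1]+.5)/3.6+120-.5),100).round(1))
E
```

```text
[563.9  87.1 100. ]
[569.6  46.2 100. ]
[518.2  40.1 100. ]
[519.1  82.  100. ]
```

>>> {"api": "apply_moves", "payload": {
  "plan": [
    [0, 0.005, 0.012, 0, 0],
    [0, 0.01, 0.022, 0, 0],
    [0, 0.01, 0.026, 0, 0],
    [0, 0.01, 0.026, 0, 0],
    [0, 0.01, 0.026, 0, 0],
    [0.01, 0.0085, 0.017, 0, 0],
    [0.02, 0, 0.007, 0, 0],
    [0.03, 0, 0.002, 0, 0],
    [0.03, 0, 0, 0, 0],
    [0.02, 0, 0, 0, 0],
    [0.01, 0, 0, 0, 0],
    [0, 0, 0, 0, 0],
    [0, 0, 0, 0, 0]
  ]
}}

```text
t: 63.65
eef_pos: [538.1, 53.2, 174.8]
ee_rot: [0.473, 0.525, -0.473, 0.526]
wrist_force: [-0.7, 0.3, 0.1]
grip_width: 0.004
```

```bash
python3 go.py 538 54 120 6; python3 - <<'E'
from h import *
for n in ('side',):
  d=snap(n); keep(d,n+'18')
  save(d,f'pics/{n}18.png',(220,90,380,250),3.6)
E
```

```text
t 63.65 pos [538.1  53.2 174.8] yaw 6.0 tilt [ 0.0012 -0.     -1.    ] f [-0.7  0.3  0.1] grip 0.000 j [ 0.    0.    1.73 -0.    1.41 -0.1 ]
turn -0.02 then shift [ 0.0548 -0.0001 -0.0008] dist 55
```

View pics/side18.png

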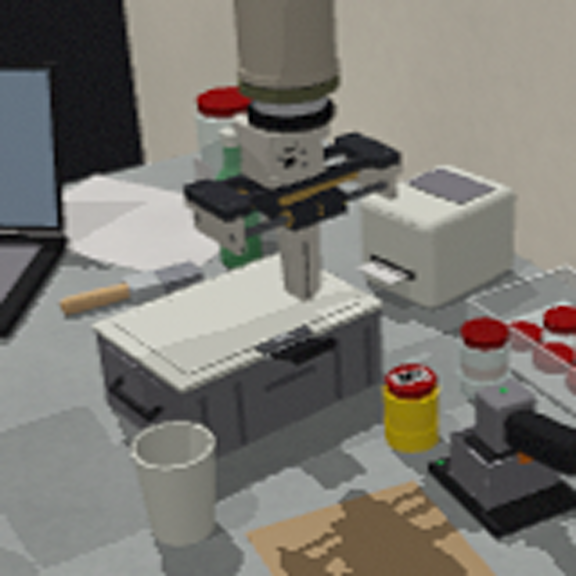

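>>> {"api": "apply_moves", "payload": {
  "plan": [
    [0.01, 0, -0.0008, 0, 0],
    [0.018, 0, 0, 0, 0],
    [0.016, 0, 0, 0, 0],
    [0.01, 0, 0, 0, 0],
    [0.006, 0, 0, 0, 0],
    [0.006, 0, 0, 0, 0],
    [0.006, 0, 0, 0, 0],
    [0.006, 0, 0, 0, 0]
  ]
}}

```text
t: 64.5
eef_pos: [538.0, 54.5, 96.0]
ee_rot: [0.474, 0.525, -0.473, 0.526]
wrist_force: [-0.7, 0.0, 1.4]
grip_width: 0.003
```

>>> {"api": "apply_moves", "payload": {
  "plan": [
    [0.006, 0, 0, 0, 0],
    [0.006, 0, 0, 0, 0],
    [0.006, 0, 0, 0, 0]
  ]
}}

```text
t: 64.8
eef_pos: [537.2, 54.4, 77.0]
ee_rot: [0.473, 0.526, -0.473, 0.525]
wrist_force: [-0.2, 0.1, 0.0]
grip_width: 0.008
```

```bash
python3 go.py 538 54 69 6; python3 - <<'E'
from h import *
for n in ('side',):
  d=snap(n); keep(d,n+'19')
  save(d,f'pics/{n}19.png',(240,130,380,250),4.2)
E
```

```text
t 64.80 pos [537.2  54.4  77. ] yaw 6.0 tilt [-5.e-04  1.e-04 -1.e+00] f [-0.2  0.1  0. ] grip 0.001 j [ 0.01  0.1   1.81  0.    1.23 -0.1 ]
turn -0.00 then shift [0.0079 0.0008 0.0004] dist 8
```

View pics/side19.png

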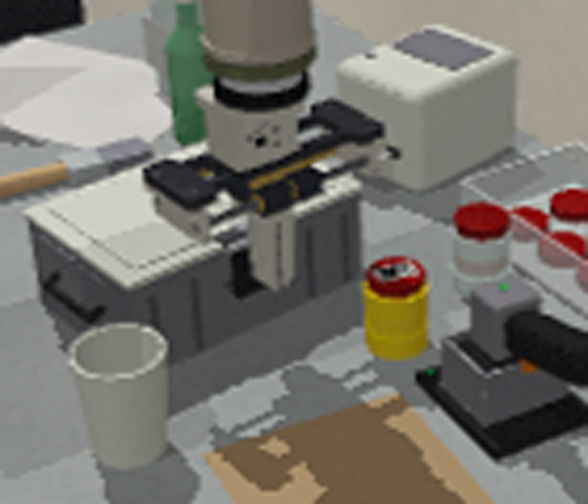

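The clip looks home. I'll move away and check.

>>> {"api": "apply_moves", "payload": {
  "plan": [
    [-0.01, 0, 0.002, 0, 0],
    [-0.02, 0, 0.004, 0, 0],
    [-0.03, 0, 0.004, 0, 0],
    [-0.03, 0, 0, 0, 0],
    [-0.03, 0, 0, 0, 0],
    [-0.03, 0, 0, 0, 0],
    [-0.02, 0, 0, 0, 0],
    [0, -0.02, 0, 0, 0],
    [0, -0.03, 0, 0, 0],
    [0, -0.03, 0, 0, 0],
    [0, -0.03, 0, 0, 0],
    [0, -0.02, 0, 0, 0],
    [0, 0, 0, 0, 0],
    [0, 0, 0, 0, 0],
    [0, 0, 0, 0, 0]
  ]
}}

```text
t: 66.35
eef_pos: [410.0, 30.7, 248.4]
ee_rot: [0.473, 0.525, -0.473, 0.526]
wrist_force: [0.0, -0.0, -0.7]
grip_width: 0.008
```

```bash
python3 - <<'E'
from h import *
for n in ('side','top'):
  d=snap(n); keep(d,n+'20')
  save(d,f'pics/{n}20.png',(210,130,400,310) if n=='side' else (150,90,450,270),3.0 if n=='side' else 2.6)
save(load('side20'),'pics/side20b.png',(240,150,330,220),7)
E
```

```text
(no output)
```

View pics/side20b.png

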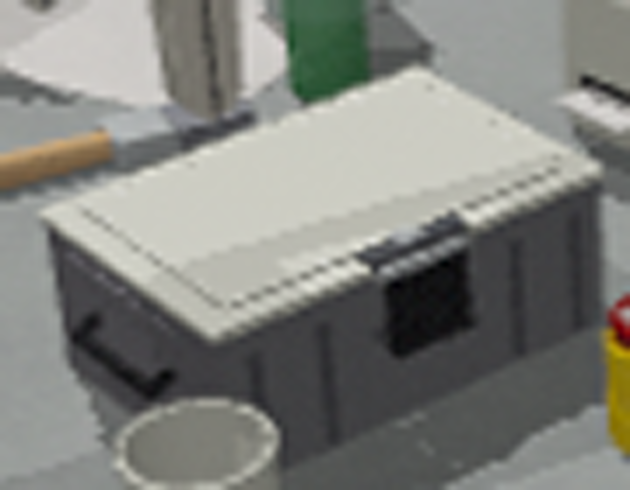

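View pics/top20.png

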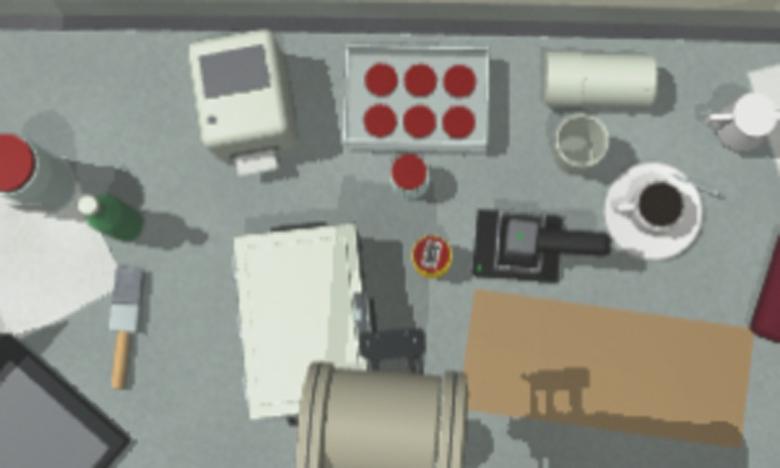

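View pics/side20.png

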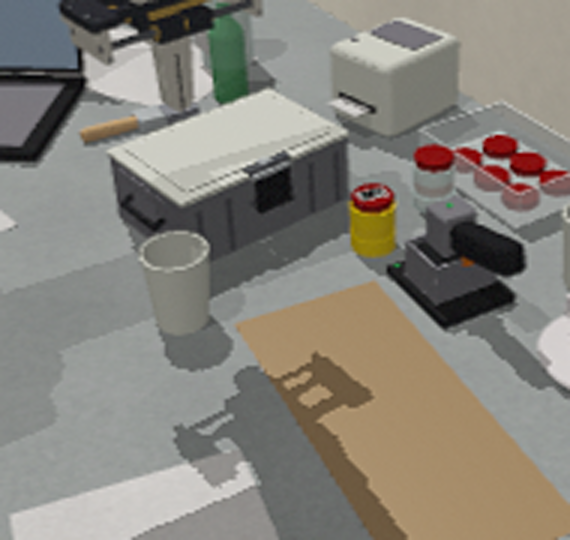

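The lid is shut, the clip lies flat on the front, the scanner is in its holster and the bystanders are untouched. I'll hand it in.

```bash
python3 -c "
from rig import env
print(env.sign_off())"
```

```text
the job is handed in; nothing more can be done
None
```

I finished the job and handed it in at about 66 s of the 208 s allowed.

- **Scanning:** I scanned jars 1 to 4 in order from the case end. Each was held about 1.6 s or more, with the window about 70 mm above the label, the line across the bars and the commanded aim within about 1 mm of the measured label centre. The rig gives no read signal, so I can't confirm that the scanner registered each one.
- **Scanner:** It is back in its holster and looks as it did at the start.
- **Jars:** All four stood upright in the case before I shut the lid. Jar 4 was knocked about 25 mm aside after its scan, so I found it again in the images before picking it up.
- **Case:** The last pictures show the lid shut flat and the clip flat against the front. The force had dropped to zero after it snapped.
- **Other items:** The spare jar, yellow look-alike, cups, coffee and bottle looked unmoved.

Two measurements disagreed. In the side view the held scanner's nose sat about 4–5 mm higher than my model, still well within the reading range. The clip's centre measured about 5–8 mm along the lid from where I expected it, so I shifted the press point part of the way toward it.

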